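# Blow-dry turned potatoes and tip them into the roasting tin

## Task

Put every peeled potato from the white tray into the tipping pot, then dry them with the blow gun: squeeze its trigger to the pressure point and keep it there for a good second, then squeeze on through to the full second stage for two seconds and let go. Slide the roasting tin by its handle squarely up against the edge of the tipper's base, crank the pot over so that all potatoes drop out into the tin, and crank it fully upright again. Pick up any stray potato and put it where it belongs, and do not disturb the soup cup or the herb tub.

Things in the scene. Friction and masses are not known exactly. Their poses are not given: they have to be found in the camera images.
- tipper: Steel pot-tipping stand with a blow gun, one rigid piece, bolted down. Origin on the table under the pot's centre; x is the pivot line, away from the robot; y is the side the pot pours to (robot's left); z up. Two pivot posts at x +-108 mm, 40 mm wide, 170 mm high; gun post at x -30, y -262 mm, up to 282 mm high.
- pivot (a point): Centre of the pot's pivot line, 155 mm above the table, fixed on the stand; axes as tipper.
- pot (a joint): Tilt of the pot about the pivot line (rad): 0 upright (a stop), grows as it tips to the stand's +y side, stop at 2.35. Stiff pivot (0.6 N m friction): it stays where it is left. Potatoes roll out somewhere between 1.4 and 2.3.
- pot_middle (a point): Middle of the pot's hollow, moving with it, 10 mm above the pivot line when upright; its z axis is the pot's upward axis. Black enamel pot with steel rim, outside 160 mm across at the rim, 116 mm at the bottom, 95 mm high, wall 4 mm. Upright, its rim is 220 mm and its inner floor 130 mm above the table.
- crank_grip (a point): Middle of the crank's black round handle, a bar 16 mm thick, 66 mm long, parallel to the pivot line, 158 mm from the pot's centre along the stand's -x. It moves with the pot on a 90 mm circle: at pot tilt q it lies 90 sin(q - 0.85) mm from the pivot line along the stand's y and 90 cos(q - 0.85) mm above it. Being round, it can turn in a pinching grip.
- gun_body (a point): Point on the centre line of the fixed grey blow-gun body, beside the middle of its trigger, 262 mm above the table; axes as tipper. The body runs along the stand's y, 24 mm thick (x) and 30 mm high, the trigger paddle beside it on the +x side; free room above, below and outside both, so they can be squeezed together from above.
- trigger_face (a point): Centre of the outer (+x) face of the black trigger paddle (74 mm long, 26 high, 8 thick). It moves straight to the gun body (stand's -x) and springs back. 58 mm over body and paddle at rest; 49 mm at the pressure point after 9 mm of 1 to 4 N; beyond that it takes 10 N, rising to 17 N at the full stop, 40 mm over both.
- base_edge (a point): Middle of the straight edge of the stand's base plate (250 mm along x, 10 mm thick), 6 mm to the +y side of the stand's origin, at half the plate's thickness; axes as tipper. The tin belongs with its flat -y side against this edge, centred on it.
- first (a joint): First stage of the trigger's travel (m): 0 released, 0.009 at the pressure point. Grows first.
- second (a joint): Second stage of the trigger's travel (m): 0 until pressed beyond the pressure point, 0.009 at the full stop.
- tin: Loose aluminium roasting tin, 210 mm (x) by 170 mm (y), 42 mm high, walls and floor 5 mm, about 0.7 kg; origin under its centre on the table; z up; its handle is on its +y side, its opposite flat side faces the stand.
- tin_handle (a point): Middle of the tin's handle bar: a steel bar 10 mm thick, 100 mm long along the tin's x, 34 mm above the table, 37 mm clear (to the bar's centre) outside the tin's +y wall. Axes as tin.
- board: Shallow white plastic tray, 270 (x) x 200 mm, fixed: floor 6 mm thick, with a low rim 6 mm wide that stands 8 mm above the floor; origin under its centre. The potatoes start on it.
- soup_cup: Bystander: white two-handled soup cup, 104 mm wide, 60 mm high, origin under its centre.
- tub: Bystander: clear plastic tub of herbs, 100 x 150 x 75 mm, origin under its centre.
- potato1_middle (a point): Centre of a peeled, turned potato: an eight-sided barrel 60 mm long (along its x axis) and 36 mm thick (24 mm at the ends), about 60 g. Two to four such potatoes are there; the others are absent.
- potato2_middle (a point): Centre of a peeled, turned potato: an eight-sided barrel 60 mm long (along its x axis) and 36 mm thick (24 mm at the ends), about 60 g. Two to four such potatoes are there; the others are absent.
- potato3_middle (a point): Centre of a peeled, turned potato: an eight-sided barrel 60 mm long (along its x axis) and 36 mm thick (24 mm at the ends), about 60 g. Two to four such potatoes are there; the others are absent.
- potato4_middle (a point): Centre of a peeled, turned potato: an eight-sided barrel 60 mm long (along its x axis) and 36 mm thick (24 mm at the ends), about 60 g. Two to four such potatoes are there; the others are absent.
There are look-alikes about, which are no part of the job. What is shaped like the part that bears potato1_middle but black, pink or red is not meant.

How it is judged:
By the outcome, as a careful person would: the job done as asked, in the order asked, and still so for the second after the job is handed in, with the robot touching nothing.
Of potato1, potato2, potato3, potato4 only 2 to 4 are there at a start; the rules pass over those that are not, and their reading is None.
At some moment in a run one of potato1, potato2, potato3, potato4 may be knocked a few centimetres aside while the robot is not near it.
Once in a run the grip may slacken for a moment while it holds something.
It also fails if it takes over 210 s, if anything falls off the work surface, if the arm or the gripper's body presses on something with over 40 N, if the wrist force passes 120 N, or if a joint passes its speed limit or range.

## Robot

A 7-joint arm with a two-finger parallel gripper is mounted at the origin on the work surface. World frame = base frame: x ahead of the robot, y to its left, z up, the work surface at z = 0. Lengths are in m, angles in degrees, forces in N, time in s.
With the tool pointing down it reaches from about 0.425 to 0.875 m from the base axis. Payload 4.7 kg.
Tool frame: the origin (TCP) lies midway between the tips of the shut fingers; the grasp point (between the pads) lies 19 mm behind it; z points along the fingers, y is the line along which they close (so a half turn about z gives the same grasp; the last joint's range is limited). The gripper opens to 87 mm and grips with 3 to 60 N. Pads are 19 mm wide; open, the fingers measure 117 mm over their backs; the gripper's body (75 mm by 190 mm) begins 51 mm behind the grasp point.
Start: joints at [75.865, 18.392, -4.016, 83.108, 1.295, 78.541, -3.26], TCP at [0.168, -0.628, 0.223] pointing down, gripper open.
Joint ranges: [-163.93, 163.93], [-17.29, 119.83], [-79.2, 71.16], [3.27, 140.29], [-89.18, 269.18], [5.43, 117.66], [-154.24, 154.24]. Speed limits (degrees/s): [147.25, 147.25, 180, 180, 180, 180, 180].

## Interface

Orientations are given as [roll, pitch, yaw] about the fixed x, y, z axes, in that order (R = Rz(yaw) Ry(pitch) Rx(roll)).
In Python, from cell import env gives the robot as it stands. The module is installed in compiled form; this text tells all that it offers.
- The arm moves only by the tool send_rows, never from a script. Its argument "series" is a list of rows, each an object with "travel": the shift along the tool's x, y, z in cm, a list of three; "dr": the turn, a rotation vector about the tool's x, y, z in degrees, a list of three; "claw": the finger opening in cm, from 0 to 8.7. In form: [{"travel": [tx, ty, tz], "dr": [wx, wy, wz], "claw": claw}, ...]. A call has 1 to 12 rows; each row is the pose to reach, as a shift and turn from the pose commanded when the call began, along the tool's axes at that moment; what a row does not reach only later rows make up. A row lasts 1/12 s, in which the tool goes at most 41.7 mm and 7.16 degrees, less where a joint would pass 70% of its speed; a pose out of reach is approached as far as the arm can. A call with a gripper value outside its range is refused whole. The fingers move at their own pace and stop on an object; "grip_force" is the grip in N (left out, the last holds). Time passes only in rows, so rows that repeat a pose let the fingers close. It gives the time, the measured TCP pose, the force and the opening at its end, in the units of the state.
- env.get_obs(): the state, without advancing time (a new reading comes with each control period).
- env.read_camera(name): name is "scene" or "top"; returns the picture (480x640x3 uint8, blue, green, red); there is no depth.
- env.calibration(name): a dict with "fx", "fy", "cx", "cy" (pixels), "cam_to_world" (4x4, takes a point from camera to world coordinates). Camera axes: x right, y down, z forward; pixel columns grow to the right and rows downward; lengths in m; the calibration is good to about 2 mm. A picture is of the moment at which its call begins. calibration takes no time and is no camera call.
- env.sign_off(): hands the job in, once; it reports no verdict.
The state is a dict: "time_s": time; "qpos": joint angles; "joint_velocities": joint speeds; "effort": joint torques, N m; "tool_pos": TCP position; "tool_rot": TCP orientation; "force": force on the tool from outside, world axes, zero at the start; "wrist_torque": the same for the moment, N m; "grip_width": finger opening in m.
Only numpy, scipy, OpenCV 4.12 (cv2) and the standard library are available. Lean on these libraries where they do the work, as an engineer would, in place of code of your own. Each camera call takes 0.05 s, during which the arm holds its last target. There are 200 camera calls.

## Working session

There is one attempt and no reset: what is moved stays moved. The work goes in short steps, Python scripts to look and compute and a tool call to move; the robot and the scene stay as the last step left them, time stands still between calls to the robot, and variables do not carry over. Pictures are saved under pics/ and viewed, on a budget of 14 in all, crops included, one or two more only if the job needs it, and the job is handed in when it is done.

Besides the shell and the picture viewer there is one more tool, called after "Emit:" as name([rows], argument=value, ...), one row to a line, values as JSON. send_rows: Moves the arm, as the interface text tells. Its arguments: {"type":"object","properties":{"series":{"type":"array"},"grip_force":{"type":"number"}},"required":["series"]}

```bash
mkdir -p pics; python3 - <<'E'
from cell import env
import cv2,numpy as np
for n in("scene","top"):
    im=env.read_camera(n); cv2.imwrite(f"pics/{n}0.png",im)
    c=env.calibration(n); print(n,c["fx"],c["fy"],c["cx"],c["cy"]); print(np.round(c["cam_to_world"],4))
o=env.get_obs()
for k in o: print(k,np.round(o[k],3))
E
```

```text
scene 468.3964220996088 468.3964220996088 315.64045877598824 241.70704431610847
[[ 0.8186  0.4387 -0.3707  1.0333]
 [ 0.5743 -0.6138  0.5416 -0.6659]
 [ 0.0101 -0.6563 -0.7544  1.1535]
 [ 0.      0.      0.      1.    ]]
top 597.5176021652055 597.5176021652055 318.28789737034253 230.70629557549307
[[ 0.0045 -0.9975  0.07    0.4767]
 [-1.     -0.005  -0.0066  0.0557]
 [ 0.0069 -0.07   -0.9975  1.544 ]
 [ 0.      0.      0.      1.    ]]
time_s 0.1
qpos [75.866 18.434 -4.016 83.167  1.295 78.541 -3.261]
joint_velocities [-0.002 -0.15   0.035 -0.193  0.039  0.105 -0.056]
effort [ 0.0000e+00 -4.9257e+01 -4.0500e-01 -3.1340e+01 -6.4000e-02  3.9000e-02
  0.0000e+00]
tool_pos [ 0.167 -0.628  0.222]
tool_rot [-1.79904e+02  5.00000e-03  1.49430e+01]
force [ 0.918 -0.042 -0.028]
wrist_torque [-0.023  0.012  0.017]
grip_width 0.087
```

View pics/scene0.png

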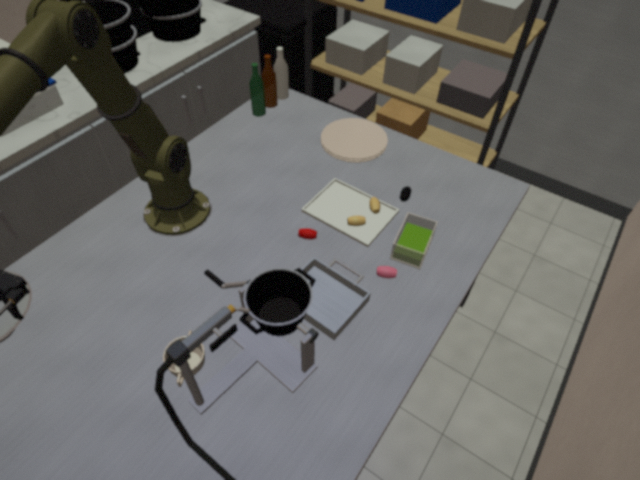

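View pics/top0.png

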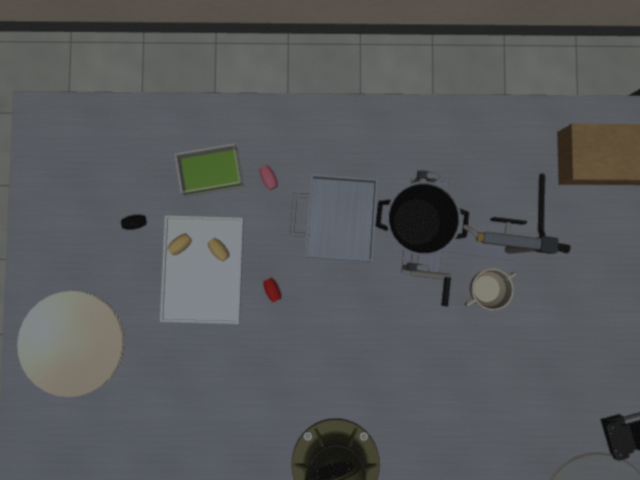

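Top view: two tan potatoes on the white tray at (179,244) and (218,249). The look-alikes are pink (269,177), red (272,290) and black (134,222), none of which are meant. The pot is at (424,218), the tin at (341,219) with its handle at (300,214), the crank grip at (446,291), the gun at (515,241) with its trigger at (508,220), the cup at (491,289) and the tub at (208,169).

```bash
cat > h.py <<'E'
import cv2,numpy as np
from cell import env
def plane(n,uv,z):
    c=env.calibration(n);T=np.array(c["cam_to_world"])
    d=T[:3,:3]@np.array([(uv[0]-c["cx"])/c["fx"],(uv[1]-c["cy"])/c["fy"],1]);o=T[:3,3]
    return o+d*(z-o[2])/d[2]
def proj(n,p):
    c=env.calibration(n);T=np.array(c["cam_to_world"])
    q=T[:3,:3].T@(np.array(p)-T[:3,3]);return np.array([c["fx"]*q[0]/q[2]+c["cx"],c["fy"]*q[1]/q[2]+c["cy"]])
def blobs(im,lo,hi,mn=40):
    m=cv2.inRange(cv2.cvtColor(im,cv2.COLOR_BGR2HSV),lo,hi)
    cs,_=cv2.findContours(m,cv2.RETR_EXTERNAL,cv2.CHAIN_APPROX_NONE)
    return [c for c in cs if cv2.contourArea(c)>mn]
def potatoes(im):
    return [(cv2.minAreaRect(c),cv2.contourArea(c)) for c in blobs(im,(8,80,90),(28,255,255))]
def pot_world(n,r,z):
    """minAreaRect -> world centre and long-axis yaw"""
    b=cv2.boxPoints(r);e=sorted([(b[1]-b[0],),(b[2]-b[1],)],key=lambda t:np.linalg.norm(t[0]))[1][0]
    c=np.array(r[0]);p=plane(n,c,z);v=plane(n,c+e/2,z)-plane(n,c-e/2,z)
    return p,np.degrees(np.arctan2(v[1],v[0])),np.linalg.norm(v)
E
python3 - <<'E'
from h import *
im=cv2.imread("pics/top0.png")
for r,a in potatoes(im):
    p,y,l=pot_world("top",r,.024); print("pot",np.round(r[0]),a,p.round(3),round(y),round(l,3))
s=cv2.imread("pics/scene0.png")
for r,a in potatoes(s):
    print("scene",np.round(r[0]),a,plane("scene",r[0],.024).round(3))
def crop(im,x0,y0,w,h,k,name): cv2.imwrite(name,cv2.convertScaleAbs(cv2.resize(im[y0:y0+h,x0:x0+w],None,fx=k,fy=k,interpolation=cv2.INTER_CUBIC),alpha=1.5))
crop(im,285,150,290,170,2.75,"pics/c1.png")
crop(s,150,250,250,180,3,"pics/c2.png")
E
```

```text
pot [218. 249.] 205.5 [0.535 0.302 0.024] -146 0.057
pot [179. 244.] 234.0 [0.548 0.4   0.024] -44 0.057
pot [606. 151.] 3506.0 [ 0.793 -0.697  0.024] -90 0.171
scene [356. 220.] 112.0 [0.533 0.302 0.024]
scene [374. 204.] 101.5 [0.546 0.402 0.024]
scene [489. 157.] 108.5 [0.771 0.877 0.024]
scene [450. 142.] 988.0 [0.61  0.879 0.024]
scene [396. 110.] 817.5 [0.332 0.946 0.024]
scene [508. 106.] 151.0 [0.707 1.264 0.024]
scene [406.  77.] 2205.5 [0.241 1.211 0.024]
scene [535.  32.] 159.5 [0.579 2.026 0.024]
scene [429.  11.] 1645.5 [0.012 1.919 0.024]
```

View pics/c1.png

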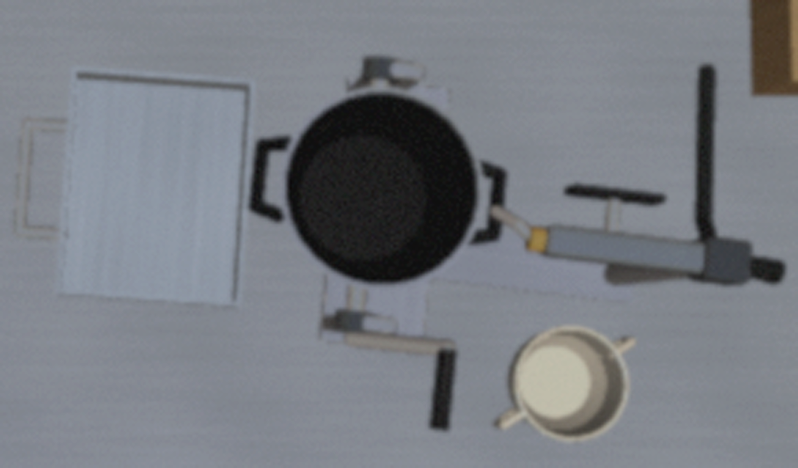

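View pics/c2.png

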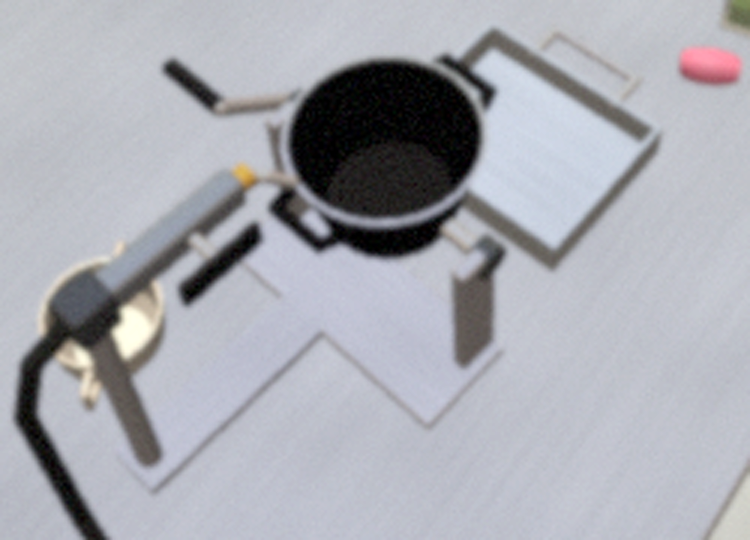

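Both potatoes agree across the two views to within 2 mm. The crops show the crank grip at crop (443,388) and the trigger paddle from (566,188) to (664,198). The tin is about 3° off the stand's axis. Next I'll measure the stand and the tin.

```bash
python3 - <<'E'
from h import *
im=cv2.imread("pics/top0.png")
g=cv2.cvtColor(im,cv2.COLOR_BGR2GRAY)
m=(g<45).astype(np.uint8)*255
cs,_=cv2.findContours(m,cv2.RETR_EXTERNAL,cv2.CHAIN_APPROX_NONE)
for c in cs:
    x,y,w,h=cv2.boundingRect(c)
    if cv2.contourArea(c)>25 and 350<x<600 and 150<y<330: print(cv2.contourArea(c),np.round(cv2.minAreaRect(c)[0],1),np.round(cv2.minAreaRect(c)[1:][0],1),round(cv2.minAreaRect(c)[2],1))
# pot rim circle (bright steel ring around black): centre from mask inner
c=max([c for c in cs if 350<cv2.boundingRect(c)[0]<460],key=cv2.contourArea)
mm=np.zeros_like(m);cv2.drawContours(mm,[c],-1,255,-1)
mm=cv2.morphologyEx(mm,cv2.MORPH_OPEN,np.ones((25,25)))
c2=max(cv2.findContours(mm,0,1)[0],key=cv2.contourArea);(u,v),r=cv2.minEnclosingCircle(c2)
O=plane("top",(u,v),.22);print("pot rim",u,v,r,O.round(4), "radius m",r*(1.544-.22)/597)
T=lambda yaw,p:O*[1,1,0]+np.array([np.cos(yaw)*p[0]-np.sin(yaw)*p[1],np.sin(yaw)*p[0]+np.cos(yaw)*p[1],p[2]])
for yw in (-4,-5,-6,-7): 
    y=np.radians(yw);print(yw,"crank",proj("top",T(y,(-.158,-.0676,.2144))).round(1),"scene",proj("scene",T(y,(-.158,-.0676,.2144))).round(1),"basecorner",proj("top",T(y,(-.125,.006,.01))).round(1))
# tin corners from crop, inner top rim corners at z=.042
K=lambda x,y:(285+x/2.75,150+y/2.75)
for n,p in dict(tl=(75,70),tr=(251,83),br=(238,304),bl=(58,294)).items(): print(n,plane("top",K(*p),.042).round(4))
print("handle",plane("top",K(19,178),.034).round(4),[plane("top",K(*p),.034).round(4) for p in((24,120),(15,236))])
print("gun body ends",[plane("top",K(*p),.277).round(4) for p in((540,240),(705,257),(545,228),(545,252))])
print("paddle",[plane("top",K(*p),.275).round(4) for p in((566,189),(664,198))])
E
```

```text
133.0 [445.6 291.1] [ 5.8 28.2] 5.7
34.0 [408.5 266.5] [ 5. 11.] 90.0
37.5 [462.4 234.3] [ 6.1 11.2] 40.6
77.5 [507.9 220.4] [34.2  3.4] 6.7
53.5 [464.5 216.5] [ 7. 15.] 0.0
130.0 [382.3 214.2] [11.5 29.3] 4.2
3622.5 [423. 218.] [68. 68.] 90.0
568.0 [554.  213.6] [33.9 77.8] 3.2
32.0 [422.5 176. ] [ 8. 13.] 90.0
pot rim 423.5545349121094 217.88182067871094 34.573265075683594 [ 0.5994 -0.1874  0.22  ] radius m 0.07667504683451437
-4 crank [449.1 291.1] scene [212.5 280.4] basecorner [403.2 273.6]
-5 crank [447.8 291.6] scene [213.  279.4] basecorner [402.4 273.5]
-6 crank [446.5 292. ] scene [213.5 278.5] basecorner [401.6 273.4]
-7 crank [445.2 292.3] scene [214.1 277.6] basecorner [400.7 273.2]
tl [0.7225 0.0617 0.042 ]
tr [ 0.7113 -0.1007  0.042 ]
br [ 0.5076 -0.0884  0.042 ]
bl [0.5159 0.0762 0.042 ]
handle [0.6229 0.1129 0.034 ] [array([0.6768, 0.1087, 0.034 ]), array([0.5693, 0.1162, 0.034 ])]
gun body ends [array([ 0.5533, -0.2998,  0.277 ]), array([ 0.5408, -0.4275,  0.277 ]), array([ 0.5626, -0.3038,  0.277 ]), array([ 0.544 , -0.3035,  0.277 ])]
paddle [array([ 0.5932, -0.3211,  0.275 ]), array([ 0.5866, -0.3973,  0.275 ])]
```

```bash
cat >> h.py <<'E'
from scipy.spatial.transform import Rotation as Ro
def goal(*wps):
    """wps (x,y,z,yaw) tool down -> travel cm, dr deg in current tool axes"""
    o=env.get_obs();p=np.array(o["tool_pos"]);R=Ro.from_euler("xyz",o["tool_rot"],degrees=True)
    print("t",round(o["time_s"],1),"tcp",p.round(4),np.round(o["tool_rot"],1),"F",np.round(o["force"],1),"w",round(o["grip_width"],4))
    for w in wps:
        G=Ro.from_euler("xyz",[180,0,w[3]],degrees=True)
        print(w,"travel",(R.inv().apply(np.array(w[:3])-p)*100).round(2).tolist(),"dr",np.degrees((R.inv()*G).as_rotvec()).round(1).tolist())
SO=np.array([.598,-.188]);SY=-6.
def stand(x,y):
    a=np.radians(SY);return SO+np.array([np.cos(a)*x-np.sin(a)*y,np.sin(a)*x+np.cos(a)*y])
E
python3 - <<'E'
from h import *
print(plane("top",(491,289),.06))
goal((.40,-.45,.40,30),(.60,-.1,.40,60),(.535,.302,.12,34))
E
```

```text
[ 0.43814856 -0.38268148  0.06      ]
t 0.1 tcp [ 0.1674 -0.6276  0.2216] [-179.9    0.    14.9] F [ 0.9 -0.  -0. ] w 0.0869
(0.4, -0.45, 0.4, 30) travel [27.05, -11.19, -17.82] dr [-0.1, -0.0, -15.1]
(0.6, -0.1, 0.4, 60) travel [55.4, -39.85, -17.78] dr [-0.1, -0.0, -45.1]
(0.535, 0.302, 0.12, 34) travel [59.49, -80.32, 10.29] dr [-0.1, -0.0, -19.1]
```

Emit:
send_rows([
  {"travel": [9,-3.7,-6],"dr": [0,0,-5],"claw": 7},
  {"travel": [18,-7.5,-12],"dr": [0,0,-10],"claw": 7},
  {"travel": [27,-11.2,-17.8],"dr": [0,0,-15],"claw": 7},
  {"travel": [27,-11.2,-17.8],"dr": [0,0,-15],"claw": 7},
  {"travel": [27,-11.2,-17.8],"dr": [0,0,-15],"claw": 7},
  {"travel": [27,-11.2,-17.8],"dr": [0,0,-15],"claw": 7},
  {"travel": [27,-11.2,-17.8],"dr": [0,0,-15],"claw": 7},
  {"travel": [27,-11.2,-17.8],"dr": [0,0,-15],"claw": 7},
  {"travel": [27,-11.2,-17.8],"dr": [0,0,-15],"claw": 7},
  {"travel": [41,-25,-17.8],"dr": [0,0,-30],"claw": 7},
  {"travel": [55.4,-39.8,-17.8],"dr": [0,0,-45],"claw": 7},
  {"travel": [55.4,-39.8,-17.8],"dr": [0,0,-45],"claw": 7},
])

```text
time_s: 1.1
tool_pos: [0.4625, -0.3408, 0.4]
tool_rot: [-180.0, 0.0, 51.7]
force: [0.9, -0.9, 0.8]
grip_width: 0.0699
```

```bash
python3 - <<'E'
from h import *
goal((.60,-.1,.40,60),(.535,.302,.12,34))
E
```

```text
t 1.1 tcp [ 0.4625 -0.3408  0.4   ] [-180.     0.    51.7] F [ 0.9 -0.9  0.8] w 0.0699
(0.6, -0.1, 0.4, 60) travel [27.42, -4.13, 0.0] dr [-0.0, -0.0, -8.3]
(0.535, 0.302, 0.12, 34) travel [54.95, -34.12, 28.02] dr [-0.0, 0.0, 17.7]
```

Emit:
send_rows([
  {"travel": [27,-4,0],"dr": [0,0,-8],"claw": 7},
  {"travel": [27,-4,0],"dr": [0,0,-8],"claw": 7},
  {"travel": [27,-4,0],"dr": [0,0,-8],"claw": 7},
  {"travel": [27,-4,0],"dr": [0,0,-8],"claw": 7},
  {"travel": [27,-4,0],"dr": [0,0,-8],"claw": 7},
  {"travel": [27,-4,0],"dr": [0,0,-8],"claw": 7},
  {"travel": [55,-34,20],"dr": [0,0,18],"claw": 7},
  {"travel": [55,-34,20],"dr": [0,0,18],"claw": 7},
  {"travel": [55,-34,20],"dr": [0,0,18],"claw": 7},
  {"travel": [55,-34,20],"dr": [0,0,18],"claw": 7},
  {"travel": [55,-34,20],"dr": [0,0,18],"claw": 7},
  {"travel": [55,-34,20],"dr": [0,0,18],"claw": 7},
])

```text
time_s: 2.1
tool_pos: [0.5613, 0.1002, 0.2939]
tool_rot: [180.0, 0.0, 33.4]
force: [0.5, 1.0, 0.4]
grip_width: 0.07
```

Emit:
send_rows([
  {"travel": [0,0,0],"dr": [0,0,0],"claw": 7},
  {"travel": [0,0,0],"dr": [0,0,0],"claw": 7},
])

```text
time_s: 2.27
tool_pos: [0.5605, 0.1016, 0.2937]
tool_rot: [-179.9, 0.1, 33.8]
force: [0.1, -0.8, 0.3]
grip_width: 0.0702
```

```bash
python3 - <<'E'
from h import *
im=env.read_camera("top")
for r,a in potatoes(im):
    p,y,l=pot_world("top",r,.024); print("pot",np.round(r[0]),a,p.round(4),round(y),round(l,3))
goal((.535,.302,.10,34),(.535,.302,.010,34))
E
```

```text
pot [218. 249.] 217.5 [0.5351 0.301  0.024 ] -146 0.057
pot [179. 244.] 237.0 [0.5477 0.3996 0.024 ] -44 0.057
pot [605. 152.] 3530.0 [ 0.7921 -0.6952  0.024 ] -90 0.174
t 2.3 tcp [0.5617 0.099  0.2945] [1.80e+02 1.00e-01 3.35e+01] F [ 0.9 -0.   0.8] w 0.0696
(0.535, 0.302, 0.1, 34) travel [9.02, -18.4, 19.43] dr [0.0, 0.1, -0.5]
(0.535, 0.302, 0.01, 34) travel [9.03, -18.4, 28.43] dr [0.0, 0.1, -0.5]
```

Emit:
send_rows([
  {"travel": [9,-18.4,19.4],"dr": [0,0,-0.5],"claw": 7},
  {"travel": [9,-18.4,19.4],"dr": [0,0,-0.5],"claw": 7},
  {"travel": [9,-18.4,19.4],"dr": [0,0,-0.5],"claw": 7},
  {"travel": [9,-18.4,19.4],"dr": [0,0,-0.5],"claw": 7},
  {"travel": [9,-18.4,19.4],"dr": [0,0,-0.5],"claw": 7},
  {"travel": [9,-18.4,19.4],"dr": [0,0,-0.5],"claw": 7},
  {"travel": [9,-18.4,19.4],"dr": [0,0,-0.5],"claw": 7},
  {"travel": [9,-18.4,19.4],"dr": [0,0,-0.5],"claw": 7},
  {"travel": [9,-18.4,19.4],"dr": [0,0,-0.5],"claw": 7},
  {"travel": [9,-18.4,19.4],"dr": [0,0,-0.5],"claw": 7},
])

```text
time_s: 3.15
tool_pos: [0.5378, 0.2998, 0.1016]
tool_rot: [179.9, -0.0, 33.8]
force: [0.1, -0.4, 0.0]
grip_width: 0.0698
```

```bash
python3 - <<'E'
from h import *
goal((.535,.3015,.010,34))
E
```

```text
t 3.1 tcp [0.5378 0.2998 0.1016] [179.9  -0.   33.8] F [ 0.1 -0.4  0. ] w 0.0698
(0.535, 0.3015, 0.01, 34) travel [-0.14, -0.31, 9.15] dr [0.1, -0.0, -0.2]
```

Emit:
send_rows([
  {"travel": [-0.1,-0.2,4],"dr": [0,0,0],"claw": 7},
  {"travel": [-0.1,-0.2,7],"dr": [0,0,0],"claw": 7},
  {"travel": [-0.1,-0.2,9.1],"dr": [0,0,0],"claw": 7},
  {"travel": [-0.1,-0.2,9.1],"dr": [0,0,0],"claw": 7},
  {"travel": [-0.1,-0.2,9.1],"dr": [0,0,0],"claw": 2},
  {"travel": [-0.1,-0.2,9.1],"dr": [0,0,0],"claw": 2},
  {"travel": [-0.1,-0.2,9.1],"dr": [0,0,0],"claw": 2},
  {"travel": [-0.1,-0.2,9.1],"dr": [0,0,0],"claw": 2},
  {"travel": [-0.1,-0.2,9.1],"dr": [0,0,0],"claw": 2},
  {"travel": [-0.1,-0.2,9.1],"dr": [0,0,0],"claw": 2},
], grip_force=15)

```text
time_s: 3.98
tool_pos: [0.5343, 0.3028, 0.0106]
tool_rot: [180.0, -0.0, 33.9]
force: [0.4, -0.5, 0.3]
grip_width: 0.038
```

```bash
python3 - <<'E'
from h import *
print(stand(.012,0),stand(-.012,0))
goal((.535,.3015,.32,34),(*stand(.012,0),.32,84),(*stand(.012,0),.17,84))
E
```

```text
[ 0.60993426 -0.18925434] [ 0.58606574 -0.18674566]
t 4.0 tcp [0.5343 0.3028 0.0106] [180.   -0.   33.9] F [ 0.4 -0.5  0.3] w 0.038
(0.535, 0.3015, 0.32, 34) travel [0.01, 0.17, -30.94] dr [0.0, -0.0, -0.1]
(np.float64(0.6099342627444193), np.float64(-0.18925434155921184), 0.32, 84) travel [-21.16, 45.07, -30.92] dr [0.1, -0.0, -50.1]
(np.float64(0.6099342627444193), np.float64(-0.18925434155921184), 0.17, 84) travel [-21.17, 45.06, -15.92] dr [0.1, -0.0, -50.1]
```

Emit:
send_rows([
  {"travel": [0,0,-3],"dr": [0,0,0],"claw": 2},
  {"travel": [0,0,-6],"dr": [0,0,0],"claw": 2},
  {"travel": [0,0,-9],"dr": [0,0,0],"claw": 2},
  {"travel": [0,0,-12],"dr": [0,0,0],"claw": 2},
  {"travel": [0,0,-15],"dr": [0,0,0],"claw": 2},
  {"travel": [0,0,-18],"dr": [0,0,0],"claw": 2},
  {"travel": [0,0,-22],"dr": [0,0,0],"claw": 2},
  {"travel": [0,0,-26],"dr": [0,0,0],"claw": 2},
  {"travel": [-1.5,3.4,-30],"dr": [0,0,-5],"claw": 2},
  {"travel": [-3.5,7,-31],"dr": [0,0,-10],"claw": 2},
  {"travel": [-5,10.5,-31],"dr": [0,0,-15],"claw": 2},
  {"travel": [-5,10.5,-31],"dr": [0,0,-15],"claw": 2},
], grip_force=20)

```text
time_s: 4.98
tool_pos: [0.5541, 0.1795, 0.3217]
tool_rot: [179.6, 0.1, 48.6]
force: [1.0, -1.3, -1.0]
grip_width: 0.0356
```

```bash
python3 - <<'E'
from h import *
goal((*stand(.012,0),.32,84),(*stand(.012,0),.17,84))
E
```

```text
t 5.0 tcp [0.5541 0.1795 0.3217] [1.796e+02 1.000e-01 4.860e+01] F [ 1.  -1.3 -1. ] w 0.0356
(np.float64(0.6099342627444193), np.float64(-0.18925434155921184), 0.32, 84) travel [-23.94, 28.59, 0.38] dr [0.3, 0.2, -35.4]
(np.float64(0.6099342627444193), np.float64(-0.18925434155921184), 0.17, 84) travel [-23.92, 28.49, 15.38] dr [0.3, 0.2, -35.4]
```

Emit:
send_rows([
  {"travel": [-2.4,2.8,0],"dr": [0,0,-3.5],"claw": 2},
  {"travel": [-4.8,5.7,0],"dr": [0,0,-7],"claw": 2},
  {"travel": [-7.2,8.6,0],"dr": [0,0,-10.5],"claw": 2},
  {"travel": [-9.6,11.4,0],"dr": [0,0,-14],"claw": 2},
  {"travel": [-12,14.3,0],"dr": [0,0,-17.5],"claw": 2},
  {"travel": [-14.4,17.1,0],"dr": [0,0,-21],"claw": 2},
  {"travel": [-16.8,20,0],"dr": [0,0,-24.5],"claw": 2},
  {"travel": [-19.2,22.8,0],"dr": [0,0,-28],"claw": 2},
  {"travel": [-21.6,25.7,0],"dr": [0,0,-31.5],"claw": 2},
  {"travel": [-24,28.5,0],"dr": [0,0,-35.4],"claw": 2},
  {"travel": [-24,28.5,0],"dr": [0,0,-35.4],"claw": 2},
  {"travel": [-24,28.5,0],"dr": [0,0,-35.4],"claw": 2},
])

```text
time_s: 5.98
tool_pos: [0.6076, -0.1838, 0.3187]
tool_rot: [-179.9, -0.0, 84.0]
force: [0.0, 1.5, -0.9]
grip_width: 0.0358
```

```bash
python3 - <<'E'
from h import *
goal((*stand(.012,0),.18,84))
im=env.read_camera("top"); s=env.read_camera("scene")
cv2.imwrite("pics/s3.png",np.hstack([cv2.resize(im[150:330,250:550],None,fx=1.33,fy=1.33),cv2.resize(s[130:370,100:500],(399,239))]))
E
```

```text
t 6.0 tcp [ 0.6076 -0.1838  0.3187] [-179.9   -0.    84. ] F [ 0.   1.5 -0.9] w 0.0358
(np.float64(0.6099342627444193), np.float64(-0.18925434155921184), 0.18, 84) travel [-0.52, 0.32, 13.87] dr [-0.1, -0.0, -0.0]
```

View pics/s3.png

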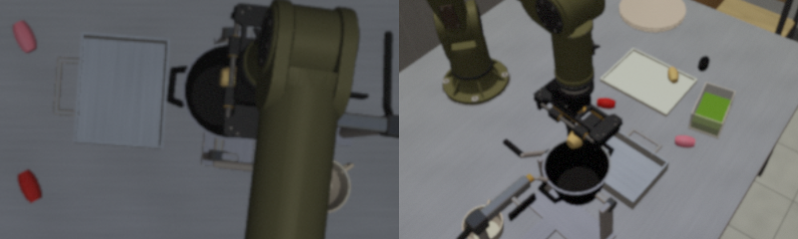

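The potato is held above the pot, with the second still on the tray. I'll lower it and release.

Emit:
send_rows([
  {"travel": [-0.4,0.2,3],"dr": [0,0,0],"claw": 2},
  {"travel": [-0.4,0.2,6],"dr": [0,0,0],"claw": 2},
  {"travel": [-0.4,0.2,9],"dr": [0,0,0],"claw": 2},
  {"travel": [-0.4,0.2,12],"dr": [0,0,0],"claw": 2},
  {"travel": [-0.4,0.2,14],"dr": [0,0,0],"claw": 2},
  {"travel": [-0.4,0.2,14.3],"dr": [0,0,0],"claw": 2},
  {"travel": [-0.4,0.2,14.3],"dr": [0,0,0],"claw": 2},
  {"travel": [-0.4,0.2,14.3],"dr": [0,0,0],"claw": 5.5},
  {"travel": [-0.4,0.2,14.3],"dr": [0,0,0],"claw": 5.5},
  {"travel": [-0.4,0.2,14.3],"dr": [0,0,0],"claw": 5.5},
  {"travel": [-0.4,0.2,14.3],"dr": [0,0,0],"claw": 5.5},
  {"travel": [-0.4,0.2,12],"dr": [0,0,0],"claw": 5.5},
])

```text
time_s: 7.08
tool_pos: [0.6075, -0.1842, 0.1968]
tool_rot: [-179.6, -0.1, 84.3]
force: [-0.5, -0.5, -0.4]
grip_width: 0.0537
```

```bash
python3 - <<'E'
from h import *
goal((*stand(.012,0),.32,84),(.5475,.4,.32,136),(.5475,.4,.10,136))
E
```

```text
t 7.1 tcp [ 0.6075 -0.1842  0.1968] [-1.796e+02 -1.000e-01  8.430e+01] F [-0.5 -0.5 -0.4] w 0.0537
(np.float64(0.6099342627444193), np.float64(-0.18925434155921184), 0.32, 84) travel [-0.47, 0.21, -12.33] dr [-0.4, -0.1, 0.3]
(0.5475, 0.4, 0.32, 136) travel [57.55, -11.83, -12.18] dr [-0.3, -0.2, -51.7]
(0.5475, 0.4, 0.1, 136) travel [57.53, -11.68, 9.82] dr [-0.3, -0.2, -51.7]
```

Emit:
send_rows([
  {"travel": [0,0,-4],"dr": [0,0,0],"claw": 5.5},
  {"travel": [0,0,-8],"dr": [0,0,0],"claw": 5.5},
  {"travel": [0,0,-12],"dr": [0,0,0],"claw": 5.5},
  {"travel": [4,-0.8,-12.2],"dr": [0,0,-4],"claw": 7},
  {"travel": [8,-1.6,-12.2],"dr": [0,0,-7],"claw": 7},
  {"travel": [57.5,-11.8,-12.2],"dr": [0,0,-51.7],"claw": 7},
  {"travel": [57.5,-11.8,-12.2],"dr": [0,0,-51.7],"claw": 7},
  {"travel": [57.5,-11.8,-12.2],"dr": [0,0,-51.7],"claw": 7},
  {"travel": [57.5,-11.8,-12.2],"dr": [0,0,-51.7],"claw": 7},
  {"travel": [57.5,-11.8,-12.2],"dr": [0,0,-51.7],"claw": 7},
  {"travel": [57.5,-11.8,-12.2],"dr": [0,0,-51.7],"claw": 7},
  {"travel": [57.5,-11.8,-12.2],"dr": [0,0,-51.7],"claw": 7},
])

```text
time_s: 8.08
tool_pos: [0.5711, 0.1887, 0.3232]
tool_rot: [179.9, 0.1, 136.3]
force: [0.4, 0.3, 0.3]
grip_width: 0.0696
```

```bash
python3 - <<'E'
from h import *
im=env.read_camera("top")
for r,a in potatoes(im):
    p,y,l=pot_world("top",r,.024); print("pot",np.round(r[0]),a,p.round(4),round(y),round(l,3))
s=env.read_camera("scene")
for r,a in potatoes(s)[:2]:print("scene",np.round(r[0]),a,plane("scene",r[0],.024).round(3))
goal((.5475,.4,.10,136))
E
```

```text
pot [179. 244.] 237.0 [0.5477 0.3996 0.024 ] -44 0.057
pot [416. 216.] 287.5 [ 0.6236 -0.2028  0.024 ] -90 0.064
pot [606. 152.] 3532.0 [ 0.7921 -0.6952  0.024 ] -90 0.174
scene [285. 311.] 291.0 [ 0.557 -0.117  0.024]
scene [374. 205.] 100.0 [0.547 0.399 0.024]
t 8.2 tcp [0.568  0.197  0.3235] [179.7  -0.2 136.9] F [-0.1 -0.3  0.4] w 0.0699
(0.5475, 0.4, 0.1, 136) travel [15.3, 13.31, 22.46] dr [0.2, -0.2, 0.9]
```

Emit:
send_rows([
  {"travel": [15.3,13.3,22],"dr": [0,0,0.9],"claw": 7},
  {"travel": [15.3,13.3,22],"dr": [0,0,0.9],"claw": 7},
  {"travel": [15.3,13.3,22],"dr": [0,0,0.9],"claw": 7},
  {"travel": [15.3,13.3,22],"dr": [0,0,0.9],"claw": 7},
  {"travel": [15.3,13.3,22],"dr": [0,0,0.9],"claw": 7},
  {"travel": [15.3,13.3,22],"dr": [0,0,0.9],"claw": 7},
  {"travel": [15.3,13.3,22],"dr": [0,0,0.9],"claw": 7},
  {"travel": [15.3,13.3,22],"dr": [0,0,0.9],"claw": 7},
  {"travel": [15.3,13.3,22],"dr": [0,0,0.9],"claw": 7},
  {"travel": [15.3,13.3,22],"dr": [0,0,0.9],"claw": 7},
  {"travel": [15.3,13.3,22],"dr": [0,0,0.9],"claw": 7},
])

```text
time_s: 9.1
tool_pos: [0.5558, 0.3876, 0.1041]
tool_rot: [179.9, 0.1, 135.0]
force: [0.2, -0.6, 1.0]
grip_width: 0.0705
```

```bash
python3 - <<'E'
from h import *
goal((.5475,.4,.010,136))
E
```

```text
t 9.1 tcp [0.5558 0.3876 0.1041] [1.799e+02 1.000e-01 1.350e+02] F [ 0.2 -0.6  1. ] w 0.0705
(0.5475, 0.4, 0.01, 136) travel [1.48, 0.27, 9.41] dr [0.1, 0.1, -1.0]
```

Emit:
send_rows([
  {"travel": [1.4,0.2,4],"dr": [0,0,-1],"claw": 7},
  {"travel": [1.4,0.2,5],"dr": [0,0,-1],"claw": 7},
  {"travel": [1.4,0.2,5],"dr": [0,0,-1],"claw": 7},
  {"travel": [1.4,0.2,5],"dr": [0,0,-1],"claw": 7},
])

```text
time_s: 9.43
tool_pos: [0.5466, 0.3986, 0.0532]
tool_rot: [180.0, 0.1, 136.0]
force: [0.2, 0.3, 0.5]
grip_width: 0.0704
```

```bash
python3 - <<'E'
from h import *
goal((.5475,.4,.010,136))
E
```

```text
t 9.4 tcp [0.5466 0.3986 0.0532] [1.80e+02 1.00e-01 1.36e+02] F [0.2 0.3 0.5] w 0.0704
(0.5475, 0.4, 0.01, 136) travel [0.04, 0.17, 4.32] dr [0.0, 0.1, -0.0]
```

Emit:
send_rows([
  {"travel": [0,0.1,2.5],"dr": [0,0,0],"claw": 7},
  {"travel": [0,0.1,4.2],"dr": [0,0,0],"claw": 7},
  {"travel": [0,0.1,4.2],"dr": [0,0,0],"claw": 7},
  {"travel": [0,0.1,4.2],"dr": [0,0,0],"claw": 2},
  {"travel": [0,0.1,4.2],"dr": [0,0,0],"claw": 2},
  {"travel": [0,0.1,4.2],"dr": [0,0,0],"claw": 2},
  {"travel": [0,0.1,4.2],"dr": [0,0,0],"claw": 2},
  {"travel": [0,0.1,4.2],"dr": [0,0,0],"claw": 2},
  {"travel": [0,0.1,4.2],"dr": [0,0,0],"claw": 2},
  {"travel": [0,0.1,4.2],"dr": [0,0,0],"claw": 2},
])

```text
time_s: 10.27
tool_pos: [0.5454, 0.4003, 0.0096]
tool_rot: [-179.9, 0.0, 136.1]
force: [0.5, -0.8, 0.5]
grip_width: 0.0365
```

Emit:
send_rows([
  {"travel": [0,0,-3],"dr": [0,0,0],"claw": 2},
  {"travel": [0,0,-6],"dr": [0,0,0],"claw": 2},
  {"travel": [0,0,-9],"dr": [0,0,0],"claw": 2},
  {"travel": [0,0,-12],"dr": [0,0,0],"claw": 2},
  {"travel": [0,0,-15],"dr": [0,0,0],"claw": 2},
  {"travel": [0,0,-18],"dr": [0,0,0],"claw": 2},
  {"travel": [0,0,-22],"dr": [0,0,0],"claw": 2},
  {"travel": [0,0,-26],"dr": [0,0,0],"claw": 2},
  {"travel": [0,0,-30],"dr": [0,0,0],"claw": 2},
  {"travel": [0,0,-31],"dr": [0,0,0],"claw": 2},
  {"travel": [0,0,-31],"dr": [0,0,0],"claw": 2},
  {"travel": [0,0,-31],"dr": [0,0,0],"claw": 2},
])

```text
time_s: 11.27
tool_pos: [0.5456, 0.4009, 0.3193]
tool_rot: [-180.0, 0.0, 136.2]
force: [-0.3, 0.0, -1.1]
grip_width: 0.0365
```

```bash
python3 - <<'E'
from h import *
goal((*stand(-.012,0),.32,84))
E
```

```text
t 11.3 tcp [0.5456 0.4009 0.3193] [-180.     0.   136.2] F [-0.3  0.  -1.1] w 0.0365
(np.float64(0.5860657372555806), np.float64(-0.18674565844078816), 0.32, 84) travel [-43.63, -39.57, -0.04] dr [-0.0, 0.0, 52.2]
```

Emit:
send_rows([
  {"travel": [-1.5,-1.5,0],"dr": [0,0,2],"claw": 2},
  {"travel": [-4,-3.5,0],"dr": [0,0,5],"claw": 2},
  {"travel": [-6.5,-5.8,0],"dr": [0,0,8],"claw": 2},
  {"travel": [-9,-8,0],"dr": [0,0,11],"claw": 2},
  {"travel": [-11.5,-10.3,0],"dr": [0,0,14],"claw": 2},
  {"travel": [-14,-12.6,0],"dr": [0,0,17],"claw": 2},
  {"travel": [-16.5,-15,0],"dr": [0,0,20],"claw": 2},
  {"travel": [-19,-17.2,0],"dr": [0,0,23],"claw": 2},
  {"travel": [-21.5,-19.5,0],"dr": [0,0,26],"claw": 2},
  {"travel": [-24,-21.7,0],"dr": [0,0,29],"claw": 2},
  {"travel": [-26,-23.6,0],"dr": [0,0,31],"claw": 2},
  {"travel": [-27,-24.5,0],"dr": [0,0,32],"claw": 2},
])

```text
time_s: 12.27
tool_pos: [0.5698, 0.0309, 0.3167]
tool_rot: [-179.7, 0.1, 103.6]
force: [0.5, -1.9, -0.4]
grip_width: 0.0366
```

```bash
python3 - <<'E'
from h import *
env.read_camera("top")
goal((*stand(-.012,0),.32,84))
E
```

```text
t 12.3 tcp [0.5702 0.0297 0.317 ] [-1.797e+02  1.000e-01  1.035e+02] F [ 0.1 -2.5 -0.7] w 0.0364
(np.float64(0.5860657372555806), np.float64(-0.18674565844078816), 0.32, 84) travel [-21.42, -3.53, -0.25] dr [-0.3, 0.1, 19.5]
```

Emit:
send_rows([
  {"travel": [-2,-0.3,0],"dr": [0,0,2],"claw": 2},
  {"travel": [-4.5,-0.7,0],"dr": [0,0,4],"claw": 2},
  {"travel": [-7,-1.1,0],"dr": [0,0,6],"claw": 2},
  {"travel": [-10,-1.6,0],"dr": [0,0,9],"claw": 2},
  {"travel": [-13,-2.1,0],"dr": [0,0,12],"claw": 2},
  {"travel": [-16,-2.6,0],"dr": [0,0,15],"claw": 2},
  {"travel": [-19,-3.1,0],"dr": [0,0,18],"claw": 2},
  {"travel": [-21,-3.5,0],"dr": [0,0,19.5],"claw": 2},
  {"travel": [-21,-3.5,0],"dr": [0,0,19.5],"claw": 2},
  {"travel": [-21,-3.5,0],"dr": [0,0,19.5],"claw": 2},
  {"travel": [-21,-3.5,0],"dr": [0,0,19.5],"claw": 2},
])

```text
time_s: 13.23
tool_pos: [0.5883, -0.1742, 0.32]
tool_rot: [-180.0, -0.1, 84.7]
force: [0.2, -0.5, 0.1]
grip_width: 0.0365
```

```bash
python3 - <<'E'
from h import *
goal((*stand(-.012,0),.19,84))
E
```

```text
t 13.2 tcp [ 0.5883 -0.1742  0.32  ] [-1.80e+02 -1.00e-01  8.47e+01] F [ 0.2 -0.5  0.1] w 0.0365
(np.float64(0.5860657372555806), np.float64(-0.18674565844078816), 0.19, 84) travel [-1.29, -0.1, 12.99] dr [-0.0, -0.1, 0.7]
```

Emit:
send_rows([
  {"travel": [-1.2,0,3],"dr": [0,0,0.5],"claw": 2},
  {"travel": [-1.2,0,6],"dr": [0,0,0.5],"claw": 2},
  {"travel": [-1.2,0,9],"dr": [0,0,0.5],"claw": 2},
  {"travel": [-1.2,0,12],"dr": [0,0,0.5],"claw": 2},
  {"travel": [-1.2,0,13],"dr": [0,0,0.5],"claw": 2},
  {"travel": [-1.2,0,13],"dr": [0,0,0.5],"claw": 2},
  {"travel": [-1.2,0,13],"dr": [0,0,0.5],"claw": 5.5},
  {"travel": [-1.2,0,13],"dr": [0,0,0.5],"claw": 5.5},
  {"travel": [-1.2,0,13],"dr": [0,0,0.5],"claw": 5.5},
  {"travel": [-1.2,0,10],"dr": [0,0,0.5],"claw": 5.5},
  {"travel": [-1.2,0,6],"dr": [0,0,0.5],"claw": 5.5},
  {"travel": [-1.2,0,2],"dr": [0,0,0.5],"claw": 5.5},
])

```text
time_s: 14.23
tool_pos: [0.5867, -0.1869, 0.3024]
tool_rot: [180.0, 0.0, 84.1]
force: [1.4, -0.5, 0.4]
grip_width: 0.0545
```

```bash
python3 - <<'E'
from h import *
s=env.read_camera("scene");im=env.read_camera("top")
cv2.imwrite("pics/s4.png",np.hstack([cv2.resize(im[150:330,270:570],None,fx=1.33,fy=1.33),cv2.resize(s[190:430,130:530],(399,239))]))
g=stand(-.013,-.172);print(g)
goal((*stand(-.013,-.172),.34,84),(*stand(-.013,-.172),.245,84))
E
```

```text
[ 0.56709232 -0.3576989 ]
t 14.3 tcp [ 0.5908 -0.1872  0.31  ] [179.1   0.2  84.1] F [ 0.2 -0.4  0.3] w 0.0546
(np.float64(0.5670923196781761), np.float64(-0.35769889598086346), 0.34, 84) travel [-17.21, -0.57, -2.95] dr [0.9, 0.2, 0.1]
(np.float64(0.5670923196781761), np.float64(-0.35769889598086346), 0.245, 84) travel [-17.18, -0.72, 6.55] dr [0.9, 0.2, 0.1]
```

View pics/s4.png

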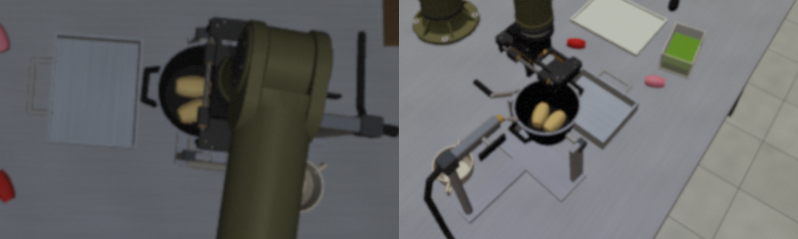

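Both potatoes are in the pot and the tray is empty. Next is the blow gun.

Emit:
send_rows([
  {"travel": [0,0,-3],"dr": [0,0,0],"claw": 8.7},
  {"travel": [-4,0,-3],"dr": [0.5,0,0],"claw": 8.7},
  {"travel": [-8,-0.3,-3],"dr": [0.5,0,0],"claw": 8.7},
  {"travel": [-12,-0.5,-3],"dr": [0.5,0,0],"claw": 8.7},
  {"travel": [-16,-0.5,-3],"dr": [0.5,0,0],"claw": 8.7},
  {"travel": [-17.2,-0.5,-3],"dr": [0.5,0,0],"claw": 8.7},
  {"travel": [-17.2,-0.5,-3],"dr": [0.5,0,0],"claw": 8.7},
  {"travel": [-17.2,-0.5,-3],"dr": [0.5,0,0],"claw": 8.7},
  {"travel": [-17.2,-0.5,-3],"dr": [0.5,0,0],"claw": 8.7},
  {"travel": [-17.2,-0.5,-3],"dr": [0.5,0,0],"claw": 8.7},
])

```text
time_s: 15.17
tool_pos: [0.5654, -0.3552, 0.331]
tool_rot: [-179.6, -0.0, 84.3]
force: [0.3, 0.5, 0.6]
grip_width: 0.0872
```

```bash
python3 - <<'E'
from h import *
goal((*stand(-.013,-.172),.244,84))
s=env.read_camera("scene")
p=[proj("scene",(*stand(x,-.172),.262)).round(1) for x in(-.03,.016)];print(p)
cv2.imwrite("pics/s5.png",cv2.resize(s[230:410,130:330],(800,720),interpolation=cv2.INTER_CUBIC)[:600])
E
```

```text
t 15.2 tcp [ 0.5654 -0.3552  0.331 ] [-179.6   -0.    84.3] F [0.3 0.5 0.6] w 0.0872
(np.float64(0.5670923196781761), np.float64(-0.35769889598086346), 0.244, 84) travel [-0.24, 0.25, 8.7] dr [-0.4, -0.0, 0.3]
[array([211.6, 325.7]), array([225.9, 338.1])]
```

View pics/s5.png

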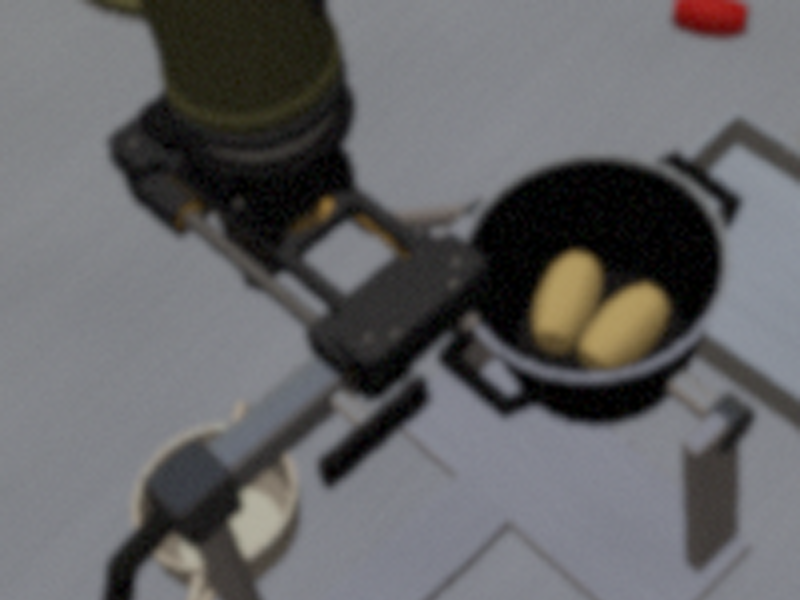

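The projected trigger face falls at crop (383,432) and the paddle is seen at about (375,432), so they agree. I'll descend around the gun.

Emit:
send_rows([
  {"travel": [-0.2,0.2,1.5],"dr": [0,0,0],"claw": 8.7},
  {"travel": [-0.2,0.2,3],"dr": [0,0,0],"claw": 8.7},
  {"travel": [-0.2,0.2,4.5],"dr": [0,0,0],"claw": 8.7},
  {"travel": [-0.2,0.2,6],"dr": [0,0,0],"claw": 8.7},
  {"travel": [-0.2,0.2,7.5],"dr": [0,0,0],"claw": 8.7},
  {"travel": [-0.2,0.2,8.7],"dr": [0,0,0],"claw": 8.7},
  {"travel": [-0.2,0.2,8.7],"dr": [0,0,0],"claw": 8.7},
  {"travel": [-0.2,0.2,8.7],"dr": [0,0,0],"claw": 8.7},
])

```text
time_s: 15.88
tool_pos: [0.5654, -0.359, 0.2429]
tool_rot: [-179.5, -0.0, 84.2]
force: [0.3, 0.6, 0.0]
grip_width: 0.0869
```

```bash
python3 - <<'E'
from h import *
goal((*stand(-.0175,-.172),.244,84))
E
```

```text
t 15.9 tcp [ 0.5654 -0.359   0.2429] [-179.5   -0.    84.2] F [0.3 0.6 0. ] w 0.0869
(np.float64(0.5626169711490188), np.float64(-0.35722851789615906), 0.244, 84) travel [0.15, -0.29, -0.11] dr [-0.5, -0.0, 0.2]
```

Emit:
send_rows([
  {"travel": [0,-0.3,0],"dr": [0,0,0],"claw": 6.5},
  {"travel": [0,-0.3,0],"dr": [0,0,0],"claw": 6},
  {"travel": [0,-0.3,0],"dr": [0,0,0],"claw": 5.5},
  {"travel": [0,-0.3,0],"dr": [0,0,0],"claw": 5.2},
  {"travel": [0,-0.3,0],"dr": [0,0,0],"claw": 5.2},
  {"travel": [0,-0.3,0],"dr": [0,0,0],"claw": 5.2},
], grip_force=6)

```text
time_s: 16.38
tool_pos: [0.5633, -0.3596, 0.2438]
tool_rot: [-179.6, 0.0, 84.1]
force: [2.9, -0.5, 0.7]
grip_width: 0.0567
```

Emit:
send_rows([
  {"travel": [0,0,0],"dr": [0,0,0],"claw": 5.2},
  {"travel": [0,0,0],"dr": [0,0,0],"claw": 5.2},
  {"travel": [0,0,0],"dr": [0,0,0],"claw": 5.2},
])

```text
time_s: 16.63
tool_pos: [0.5632, -0.3596, 0.2438]
tool_rot: [-179.6, 0.0, 84.1]
force: [2.1, -0.9, 2.2]
grip_width: 0.0526
```

Emit:
send_rows([
  {"travel": [0,0,0],"dr": [0,0,0],"claw": 4.3},
  {"travel": [0,0,0],"dr": [0,0,0],"claw": 4.3},
  {"travel": [0,0,0],"dr": [0,0,0],"claw": 4.3},
  {"travel": [0,0,0],"dr": [0,0,0],"claw": 4.3},
], grip_force=6.5)

```text
time_s: 16.97
tool_pos: [0.5624, -0.3595, 0.2437]
tool_rot: [-179.5, 0.0, 84.1]
force: [1.5, 0.3, 5.0]
grip_width: 0.0499
```

Emit:
send_rows([
  {"travel": [0,0,0],"dr": [0,0,0],"claw": 4.3},
  {"travel": [0,0,0],"dr": [0,0,0],"claw": 4.3},
  {"travel": [0,0,0],"dr": [0,0,0],"claw": 4.3},
  {"travel": [0,0,0],"dr": [0,0,0],"claw": 4.3},
])

```text
time_s: 17.3
tool_pos: [0.5623, -0.3595, 0.2436]
tool_rot: [-179.5, 0.0, 84.1]
force: [1.0, -0.6, 5.1]
grip_width: 0.0498
```

Emit:
send_rows([
  {"travel": [0,0,0],"dr": [0,0,0],"claw": 4.3},
  {"travel": [0,0,0],"dr": [0,0,0],"claw": 4.3},
  {"travel": [0,0,0],"dr": [0,0,0],"claw": 4.3},
  {"travel": [0,0,0],"dr": [0,0,0],"claw": 4.3},
], grip_force=8)

```text
time_s: 17.63
tool_pos: [0.5624, -0.3595, 0.2437]
tool_rot: [-179.5, 0.0, 84.1]
force: [0.1, -0.7, 5.7]
grip_width: 0.0498
```

The width stayed at 49.8 mm when the force rose from 6.5 to 8 N, so this is the pressure point. I'll hold it.

Emit:
send_rows([
  {"travel": [0,0,0],"dr": [0,0,0],"claw": 4.3},
  {"travel": [0,0,0],"dr": [0,0,0],"claw": 4.3},
  {"travel": [0,0,0],"dr": [0,0,0],"claw": 4.3},
  {"travel": [0,0,0],"dr": [0,0,0],"claw": 4.3},
  {"travel": [0,0,0],"dr": [0,0,0],"claw": 4.3},
  {"travel": [0,0,0],"dr": [0,0,0],"claw": 4.3},
  {"travel": [0,0,0],"dr": [0,0,0],"claw": 4.3},
  {"travel": [0,0,0],"dr": [0,0,0],"claw": 4.3},
  {"travel": [0,0,0],"dr": [0,0,0],"claw": 4.3},
  {"travel": [0,0,0],"dr": [0,0,0],"claw": 4.3},
  {"travel": [0,0,0],"dr": [0,0,0],"claw": 4.3},
  {"travel": [0,0,0],"dr": [0,0,0],"claw": 4.3},
])

```text
time_s: 18.63
tool_pos: [0.5624, -0.3595, 0.2437]
tool_rot: [-179.5, 0.0, 84.1]
force: [0.2, -1.0, 5.6]
grip_width: 0.0498
```

Emit:
send_rows([
  {"travel": [0,-0.15,0],"dr": [0,0,0],"claw": 3.7},
  {"travel": [0,-0.3,0],"dr": [0,0,0],"claw": 3.7},
  {"travel": [0,-0.45,0],"dr": [0,0,0],"claw": 3.7},
  {"travel": [0,-0.45,0],"dr": [0,0,0],"claw": 3.7},
], grip_force=30)

```text
time_s: 18.97
tool_pos: [0.5578, -0.359, 0.2437]
tool_rot: [-179.5, 0.0, 84.1]
force: [0.2, -0.9, 6.6]
grip_width: 0.0402
```

Full stop reached at 40.2 mm. I'll hold for two seconds, then let go.

Emit:
send_rows([
  {"travel": [0,0,0],"dr": [0,0,0],"claw": 3.7},
  {"travel": [0,0,0],"dr": [0,0,0],"claw": 3.7},
  {"travel": [0,0,0],"dr": [0,0,0],"claw": 3.7},
  {"travel": [0,0,0],"dr": [0,0,0],"claw": 3.7},
  {"travel": [0,0,0],"dr": [0,0,0],"claw": 3.7},
  {"travel": [0,0,0],"dr": [0,0,0],"claw": 3.7},
  {"travel": [0,0,0],"dr": [0,0,0],"claw": 3.7},
  {"travel": [0,0,0],"dr": [0,0,0],"claw": 3.7},
  {"travel": [0,0,0],"dr": [0,0,0],"claw": 3.7},
  {"travel": [0,0,0],"dr": [0,0,0],"claw": 3.7},
  {"travel": [0,0,0],"dr": [0,0,0],"claw": 3.7},
  {"travel": [0,0,0],"dr": [0,0,0],"claw": 3.7},
])

```text
time_s: 19.97
tool_pos: [0.5578, -0.359, 0.2437]
tool_rot: [-179.5, 0.0, 84.1]
force: [0.4, 0.7, 5.7]
grip_width: 0.0408
```

Emit:
send_rows([
  {"travel": [0,0,0],"dr": [0,0,0],"claw": 3.7},
  {"travel": [0,0,0],"dr": [0,0,0],"claw": 3.7},
  {"travel": [0,0,0],"dr": [0,0,0],"claw": 3.7},
  {"travel": [0,0,0],"dr": [0,0,0],"claw": 3.7},
  {"travel": [0,0,0],"dr": [0,0,0],"claw": 3.7},
  {"travel": [0,0,0],"dr": [0,0,0],"claw": 3.7},
  {"travel": [0,0,0],"dr": [0,0,0],"claw": 3.7},
  {"travel": [0,0,0],"dr": [0,0,0],"claw": 3.7},
  {"travel": [0,0,0],"dr": [0,0,0],"claw": 3.7},
  {"travel": [0,0,0],"dr": [0,0,0],"claw": 3.7},
  {"travel": [0,0,0],"dr": [0,0,0],"claw": 3.7},
  {"travel": [0,0,0],"dr": [0,0,0],"claw": 3.7},
])

```text
time_s: 20.97
tool_pos: [0.5578, -0.359, 0.2437]
tool_rot: [-179.5, 0.0, 84.1]
force: [0.4, 0.5, 5.8]
grip_width: 0.0406
```

Emit:
send_rows([
  {"travel": [0,0.45,0],"dr": [0,0,0],"claw": 8.7},
  {"travel": [0,0.8,0],"dr": [0,0,0],"claw": 8.7},
  {"travel": [0,0.8,0],"dr": [0,0,0],"claw": 8.7},
  {"travel": [0,0.8,0],"dr": [0,0,0],"claw": 8.7},
  {"travel": [0,0.8,0],"dr": [0,0,0],"claw": 8.7},
  {"travel": [0,0.8,-2],"dr": [0,0,0],"claw": 8.7},
  {"travel": [0,0.8,-5],"dr": [0,0,0],"claw": 8.7},
  {"travel": [0,0.8,-8],"dr": [0,0,0],"claw": 8.7},
  {"travel": [0,0.8,-11],"dr": [0,0,0],"claw": 8.7},
  {"travel": [0,0.8,-11],"dr": [0,0,0],"claw": 8.7},
])

```text
time_s: 21.8
tool_pos: [0.5682, -0.3604, 0.359]
tool_rot: [-179.9, 0.2, 84.1]
force: [-0.6, 0.3, 1.5]
grip_width: 0.0865
```

```bash
python3 - <<'E'
from h import *
goal((*stand(0.06,0.1),.36,84),(.6229,.13,.30,86),(.6229,.113,.10,86))
E
```

```text
t 21.8 tcp [ 0.5682 -0.3604  0.359 ] [-179.9    0.2   84.1] F [-0.6  0.3  1.5] w 0.0865
(np.float64(0.6681241600488617), np.float64(-0.09481951825923188), 0.36, 84) travel [27.44, 7.22, -0.2] dr [-0.1, 0.2, 0.1]
(0.6229, 0.13, 0.3, 86) travel [49.36, 0.43, 5.74] dr [-0.1, 0.2, -1.9]
(0.6229, 0.113, 0.1, 86) travel [47.73, 0.64, 25.74] dr [-0.1, 0.2, -1.9]
```

Emit:
send_rows([
  {"travel": [4,0.4,0],"dr": [0,0,-6],"claw": 5},
  {"travel": [8,0.4,0],"dr": [0,0,-12],"claw": 2.8},
  {"travel": [48,0.4,0],"dr": [0,0,-92],"claw": 2.8},
  {"travel": [48,0.4,0],"dr": [0,0,-92],"claw": 2.8},
  {"travel": [48,0.4,0],"dr": [0,0,-92],"claw": 2.8},
  {"travel": [48,0.4,0],"dr": [0,0,-92],"claw": 2.8},
  {"travel": [48,0.4,0],"dr": [0,0,-92],"claw": 2.8},
  {"travel": [48,0.4,0],"dr": [0,0,-92],"claw": 2.8},
  {"travel": [48,0.4,0],"dr": [0,0,-92],"claw": 2.8},
  {"travel": [48,0.4,0],"dr": [0,0,-92],"claw": 2.8},
  {"travel": [48,0.4,0],"dr": [0,0,-92],"claw": 2.8},
  {"travel": [48,0.4,0],"dr": [0,0,-92],"claw": 2.8},
])

```text
time_s: 22.8
tool_pos: [0.6183, 0.1226, 0.352]
tool_rot: [180.0, -0.6, 168.4]
force: [0.3, 0.7, -0.1]
grip_width: 0.0289
```

```bash
python3 - <<'E'
from h import *
env.read_camera("top")
goal((.6229,.113,.12,176))
E
```

```text
t 22.9 tcp [0.6176 0.1276 0.3517] [179.8  -0.7 169.1] F [-2.3  3.7  0.4] w 0.0282
(0.6229, 0.113, 0.12, 176) travel [-1.08, -1.42, 23.15] dr [0.3, -0.7, -6.9]
```

Emit:
send_rows([
  {"travel": [-0.8,-1.4,4],"dr": [0,-0.5,-6.5],"claw": 2.8},
  {"travel": [-0.8,-1.4,8],"dr": [0,-0.5,-6.5],"claw": 2.8},
  {"travel": [-0.8,-1.4,12],"dr": [0,-0.5,-6.5],"claw": 2.8},
  {"travel": [-0.8,-1.4,16],"dr": [0,-0.5,-6.5],"claw": 2.8},
  {"travel": [-0.8,-1.4,20],"dr": [0,-0.5,-6.5],"claw": 2.8},
  {"travel": [-0.8,-1.4,23],"dr": [0,-0.5,-6.5],"claw": 2.8},
  {"travel": [-0.8,-1.4,23],"dr": [0,-0.5,-6.5],"claw": 2.8},
  {"travel": [-0.8,-1.4,23],"dr": [0,-0.5,-6.5],"claw": 2.8},
  {"travel": [-0.8,-1.4,23],"dr": [0,-0.5,-6.5],"claw": 2.8},
  {"travel": [-0.8,-1.4,23],"dr": [0,-0.5,-6.5],"claw": 2.8},
])

```text
time_s: 23.68
tool_pos: [0.6244, 0.1025, 0.1257]
tool_rot: [180.0, 0.2, 174.2]
force: [-0.8, -0.3, -0.5]
grip_width: 0.0279
```

```bash
python3 - <<'E'
from h import *
goal((.6229,.113,.016,176))
s=env.read_camera("scene")
print(proj("scene",(.6229,.113,.034)),proj("scene",(.6768,.1087,.034)),proj("scene",(.5693,.1162,.034)))
cv2.imwrite("pics/s6.png",cv2.resize(s[200:350,250:430],(720,600),interpolation=cv2.INTER_CUBIC))
E
```

```text
t 23.7 tcp [0.6244 0.1025 0.1257] [180.    0.2 174.2] F [-0.8 -0.3 -0.5] w 0.0279
(0.6229, 0.113, 0.016, 176) travel [0.3, 1.02, 10.97] dr [0.0, 0.2, -1.8]
[348.70825808 266.96106009] [363.20863759 276.18275095] [334.54067091 258.29536068]
```

View pics/s6.png

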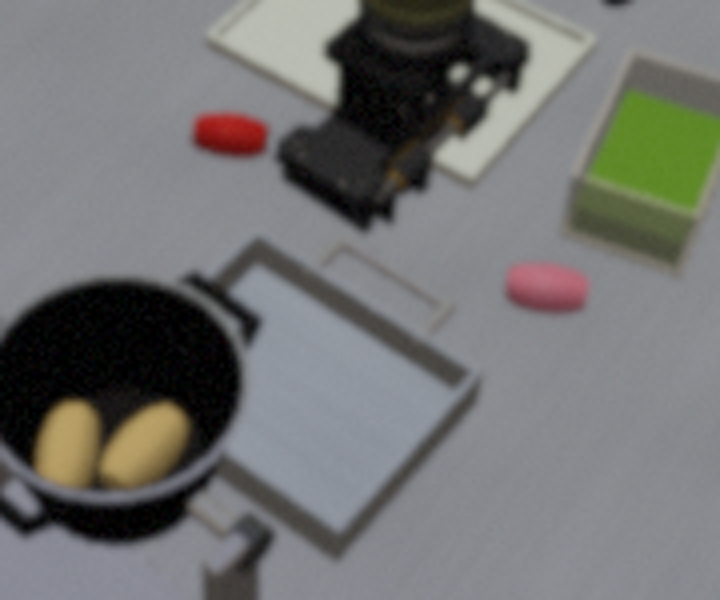

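The handle bar is seen at about scene (348.8,268.8), against a prediction of (348.7,267). I'll take y = 0.110 for its centre, which also fits the tin's geometry, and grasp it.

Emit:
send_rows([
  {"travel": [0.2,0.7,2],"dr": [0,0,-1.8],"claw": 2.8},
  {"travel": [0.2,0.7,4],"dr": [0,0,-1.8],"claw": 2.8},
  {"travel": [0.2,0.7,5],"dr": [0,0,-1.8],"claw": 2.8},
  {"travel": [0.2,0.7,5],"dr": [0,0,-1.8],"claw": 2.8},
  {"travel": [0.2,0.7,5],"dr": [0,0,-1.8],"claw": 2.8},
  {"travel": [0.2,0.7,5],"dr": [0,0,-1.8],"claw": 2.8},
], grip_force=15)

```text
time_s: 24.23
tool_pos: [0.6226, 0.1092, 0.0746]
tool_rot: [-180.0, 0.1, 176.0]
force: [-0.8, -0.0, 0.4]
grip_width: 0.0276
```

```bash
python3 - <<'E'
from h import *
print(plane("scene",(348.75,268.75),.034))
goal((.6228,.11,.016,176))
E
```

```text
[0.62667179 0.10729151 0.034     ]
t 24.2 tcp [0.6226 0.1092 0.0746] [-1.80e+02  1.00e-01  1.76e+02] F [-0.8 -0.   0.4] w 0.0276
(0.6228, 0.11, 0.016, 176) travel [-0.01, 0.08, 5.86] dr [-0.0, 0.1, 0.0]
```

Emit:
send_rows([
  {"travel": [0,0,1.5],"dr": [0,0,0],"claw": 2.8},
  {"travel": [0,0,3],"dr": [0,0,0],"claw": 2.8},
  {"travel": [0,0,4.5],"dr": [0,0,0],"claw": 2.8},
  {"travel": [0,0,5.8],"dr": [0,0,0],"claw": 2.8},
  {"travel": [0,0,5.8],"dr": [0,0,0],"claw": 2.8},
  {"travel": [0,0,5.8],"dr": [0,0,0],"claw": 0.5},
  {"travel": [0,0,5.8],"dr": [0,0,0],"claw": 0.5},
  {"travel": [0,0,5.8],"dr": [0,0,0],"claw": 0.5},
  {"travel": [0,0,5.8],"dr": [0,0,0],"claw": 0.5},
  {"travel": [0,0,5.8],"dr": [0,0,0],"claw": 0.5},
])

```text
time_s: 25.07
tool_pos: [0.6221, 0.1095, 0.0158]
tool_rot: [180.0, 0.1, 176.1]
force: [0.3, 1.3, 0.4]
grip_width: 0.0095
```

```bash
python3 - <<'E'
from h import *
goal((.6228,.11,.016,176),(*stand(.0,.24),.016,174),(*stand(.0,.213),.016,174))
E
```

```text
t 25.1 tcp [0.6221 0.1095 0.0158] [1.800e+02 1.000e-01 1.761e+02] F [0.3 1.3 0.4] w 0.0095
(0.6228, 0.11, 0.016, 176) travel [-0.07, 0.05, -0.02] dr [0.0, 0.1, 0.1]
(np.float64(0.6230868311842368), np.float64(0.05068525488838557), 0.016, 174) travel [-0.5, -5.86, -0.02] dr [0.0, 0.1, 2.1]
(np.float64(0.6202645626760102), np.float64(0.023833163713442213), 0.016, 174) travel [-0.41, -8.56, -0.02] dr [0.0, 0.1, 2.1]
```

Emit:
send_rows([
  {"travel": [0,-0.5,0],"dr": [0,0,0.2],"claw": 0.5},
  {"travel": [-0.1,-1,0],"dr": [0,0,0.4],"claw": 0.5},
  {"travel": [-0.1,-1.6,0],"dr": [0,0,0.6],"claw": 0.5},
  {"travel": [-0.2,-2.2,0],"dr": [0,0,0.8],"claw": 0.5},
  {"travel": [-0.2,-2.8,0],"dr": [0,0,1],"claw": 0.5},
  {"travel": [-0.3,-3.4,0],"dr": [0,0,1.2],"claw": 0.5},
  {"travel": [-0.3,-4,0],"dr": [0,0,1.4],"claw": 0.5},
  {"travel": [-0.4,-4.6,0],"dr": [0,0,1.6],"claw": 0.5},
  {"travel": [-0.4,-5.2,0],"dr": [0,0,1.8],"claw": 0.5},
  {"travel": [-0.4,-5.8,0],"dr": [0,0,2.1],"claw": 0.5},
  {"travel": [-0.4,-5.8,0],"dr": [0,0,2.1],"claw": 0.5},
], grip_force=25)

```text
time_s: 25.98
tool_pos: [0.6221, 0.0506, 0.0158]
tool_rot: [180.0, 0.1, 173.9]
force: [0.8, 2.4, 3.0]
grip_width: 0.0091
```

```bash
python3 - <<'E'
from h import *
goal((*stand(.0,.213),.016,174))
im=env.read_camera("top");s=env.read_camera("scene")
K=lambda im,x0,y0:cv2.convertScaleAbs(cv2.resize(im[y0:y0+150,x0:x0+130],(520,600),interpolation=cv2.INTER_CUBIC),alpha=1.5)
cv2.imwrite("pics/s7.png",cv2.resize(np.hstack([K(im,320,150),K(s,260,220)]),(800,462)))
E
```

```text
t 26.0 tcp [0.6221 0.0506 0.0158] [1.800e+02 1.000e-01 1.739e+02] F [0.8 2.4 3. ] w 0.0091
(np.float64(0.6202645626760102), np.float64(0.023833163713442213), 0.016, 174) travel [-0.11, -2.68, -0.02] dr [0.0, 0.1, -0.1]
```

View pics/s7.png

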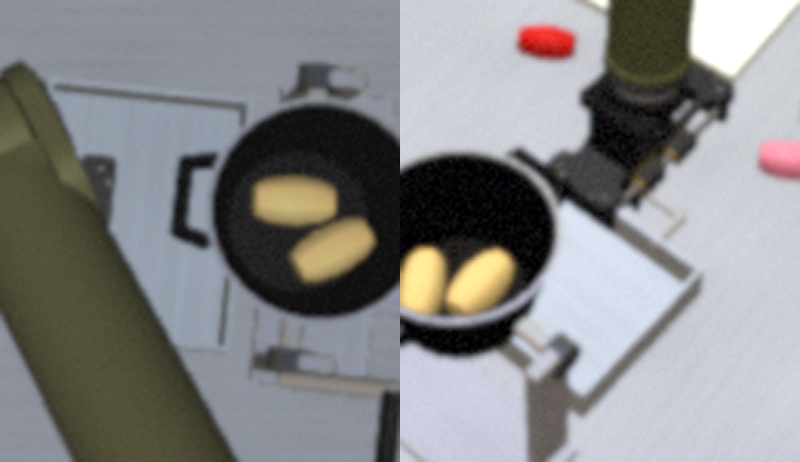

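```bash
python3 - <<'E'
from h import *
a=np.radians(SY);inv=lambda p:np.array([[np.cos(a),np.sin(a)],[-np.sin(a),np.cos(a)]])@(p[:2]-SO)
for q,z in(((399.6,184.1),.042),((392.1,262.8),.042),((401.9,272.8),.01)): print((inv(plane("top",q,z))*1000).round(1))
# scene right corners: far(+x) -y?; (697,278),(578,410) in crop
for q in((697,278),(580,400)):
    u=(260+(q[0]-400)/3.077,220+q[1]/3.077);print((inv(plane("scene",u,.042))*1000).round(1))
E
```

```text
[100.1  38.8]
[-100.3   37.7]
[-122.1    6. ]
[108.6 190.8]
[108.7  28.2]
```

Emit:
send_rows([
  {"travel": [0,-0.4,0],"dr": [0,0,0],"claw": 0.5},
  {"travel": [0,-0.8,0],"dr": [0,0,0],"claw": 0.5},
  {"travel": [0,-1.2,0],"dr": [0,0,0],"claw": 0.5},
  {"travel": [0,-1.6,0],"dr": [0,0,0],"claw": 0.5},
  {"travel": [0,-1.9,0],"dr": [0,0,0],"claw": 0.5},
  {"travel": [0,-2.1,0],"dr": [0,0,0],"claw": 0.5},
  {"travel": [0,-2.2,0],"dr": [0,0,0],"claw": 0.5},
  {"travel": [0,-2.2,0],"dr": [0,0,0],"claw": 0.5},
])

```text
time_s: 26.75
tool_pos: [0.6196, 0.0312, 0.0157]
tool_rot: [179.9, 0.1, 174.0]
force: [0.8, 5.4, 4.2]
grip_width: 0.009
```

Emit:
send_rows([
  {"travel": [0,-0.1,0],"dr": [0,0,0],"claw": 0.5},
  {"travel": [0,-0.2,0],"dr": [0,0,0],"claw": 0.5},
  {"travel": [0,-0.3,0],"dr": [0,0,0],"claw": 0.5},
  {"travel": [0,-0.4,0],"dr": [0,0,0],"claw": 0.5},
  {"travel": [0,-0.4,0],"dr": [0,0,0],"claw": 0.5},
])

```text
time_s: 27.17
tool_pos: [0.6192, 0.0275, 0.0158]
tool_rot: [179.9, 0.1, 174.0]
force: [1.3, 5.0, 3.3]
grip_width: 0.0087
```

Emit:
send_rows([
  {"travel": [0,-0.1,0],"dr": [0,0,0],"claw": 0.5},
  {"travel": [0,-0.2,0],"dr": [0,0,0],"claw": 0.5},
  {"travel": [0,-0.2,0],"dr": [0,0,0],"claw": 0.5},
])

```text
time_s: 27.42
tool_pos: [0.6191, 0.0267, 0.0157]
tool_rot: [179.8, 0.1, 174.1]
force: [1.5, 7.8, 3.4]
grip_width: 0.009
```

Emit:
send_rows([
  {"travel": [0,-0.1,0],"dr": [0,0,0],"claw": 0.5},
  {"travel": [0,-0.2,0],"dr": [0,0,0],"claw": 0.5},
  {"travel": [0,-0.3,0],"dr": [0,0,0],"claw": 0.5},
  {"travel": [0,-0.3,0],"dr": [0,0,0],"claw": 0.5},
])

```text
time_s: 27.75
tool_pos: [0.6202, 0.026, 0.0158]
tool_rot: [179.5, 0.3, 174.1]
force: [6.2, 11.9, -2.4]
grip_width: 0.009
```

```bash
python3 - <<'E'
from h import *
goal((*stand(.0,.213),.016,174))
print(env.get_obs()["wrist_torque"])
E
```

```text
t 27.8 tcp [0.6202 0.026  0.0158] [179.5   0.3 174.1] F [ 6.2 11.9 -2.4] w 0.009
(np.float64(0.6202645626760102), np.float64(0.023833163713442213), 0.016, 174) travel [-0.03, -0.22, -0.02] dr [0.5, 0.3, 0.1]
[ 2.58180286 -1.34321739 -0.00725865]
```

Emit:
send_rows([
  {"travel": [0,-0.15,0],"dr": [0,0,0],"claw": 0.5},
  {"travel": [0,-0.3,0],"dr": [0,0,0],"claw": 0.5},
  {"travel": [0,-0.3,0],"dr": [0,0,0],"claw": 0.5},
  {"travel": [0,-0.3,0],"dr": [0,0,0],"claw": 0.5},
])

```text
time_s: 28.08
tool_pos: [0.6212, 0.0253, 0.0165]
tool_rot: [179.4, 0.4, 174.2]
force: [8.7, 15.0, -2.1]
grip_width: 0.0092
```

Emit:
send_rows([
  {"travel": [0,0.3,0],"dr": [0,0,0],"claw": 0.5},
  {"travel": [0,0.3,0],"dr": [0,0,0],"claw": 0.5},
  {"travel": [0,0.3,0],"dr": [0,0,0],"claw": 2.8},
  {"travel": [0,0.3,0],"dr": [0,0,0],"claw": 2.8},
  {"travel": [0,0.3,0],"dr": [0,0,0],"claw": 2.8},
  {"travel": [0,0.3,0],"dr": [0,0,0],"claw": 2.8},
])

```text
time_s: 28.58
tool_pos: [0.6174, 0.0186, 0.0144]
tool_rot: [-179.8, -0.1, 173.9]
force: [-0.1, -0.2, 0.3]
grip_width: 0.0252
```

```bash
python3 - <<'E'
from h import *
goal((*stand(.0,.22),.30,174),(*stand(.0,.30),.30,174))
E
```

```text
t 28.6 tcp [0.6174 0.0186 0.0144] [-1.798e+02 -1.000e-01  1.739e+02] F [-0.1 -0.2  0.3] w 0.0252
(np.float64(0.6209962619188838), np.float64(0.03079481698102013), 0.3, 174) travel [-0.18, 1.17, -28.56] dr [-0.2, -0.1, -0.1]
(np.float64(0.629358538980296), np.float64(0.11035656861048199), 0.3, 174) travel [-0.17, 9.17, -28.59] dr [-0.2, -0.1, -0.1]
```

Emit:
send_rows([
  {"travel": [0,0.7,0],"dr": [0,0,0],"claw": 2.8},
  {"travel": [0,0.7,-3],"dr": [0,0,0],"claw": 2.8},
  {"travel": [0,1.5,-7],"dr": [0,0,0],"claw": 2.8},
  {"travel": [0,3,-11],"dr": [0,0,0],"claw": 2.8},
  {"travel": [0,6,-14],"dr": [0,0,0],"claw": 2.8},
  {"travel": [0,9,-17],"dr": [0,0,0],"claw": 2.8},
  {"travel": [0,13,-20],"dr": [0,0,0],"claw": 2.8},
  {"travel": [0,17,-22],"dr": [0,0,0],"claw": 2.8},
  {"travel": [0,20,-24],"dr": [0,0,0],"claw": 2.8},
  {"travel": [0,20,-24],"dr": [0,0,0],"claw": 2.8},
])

```text
time_s: 29.42
tool_pos: [0.638, 0.2279, 0.2589]
tool_rot: [179.7, 0.2, 174.4]
force: [0.1, 0.8, 0.2]
grip_width: 0.0277
```

```bash
python3 - <<'E'
from h import *
goal()
im=env.read_camera("top");s=env.read_camera("scene")
K=lambda im,x0,y0:cv2.convertScaleAbs(cv2.resize(im[y0:y0+150,x0:x0+130],(520,600),interpolation=cv2.INTER_CUBIC),alpha=1.5)
cv2.imwrite("pics/s8.png",cv2.resize(np.hstack([K(im,320,150),K(s,260,220)]),(800,462)))
for n,q in dict(a=(-.125,.006),b=(.125,.006)).items():
    for c,z in((.105,.042),(-.105,.042)): pass
E=[(-.105,.006,.042),(.105,.006,.042),(.105,.176,.042),(-.105,.176,.042),(0,.213,.034)]
for e in E:
    t=proj("top",(*stand(*e[:2]),e[2]));u=proj("scene",(*stand(*e[:2]),e[2]))
    print(e,((t-[320,150])*3.077).round(),((u-[260,220])*3.077+[400,0]).round())
E
```

```text
t 29.4 tcp [0.638  0.2279 0.2589] [179.7   0.2 174.4] F [0.1 0.8 0.2] w 0.0277
(-0.105, 0.006, 0.042) [260. 357.] [386. 275.]
(0.105, 0.006, 0.042) [285. 103.] [559. 415.]
(0.105, 0.176, 0.042) [80. 81.] [684. 286.]
(-0.105, 0.176, 0.042) [ 53. 334.] [513. 163.]
(0, 0.213, 0.034) [ 22. 203.] [620. 203.]
```

View pics/s8.png

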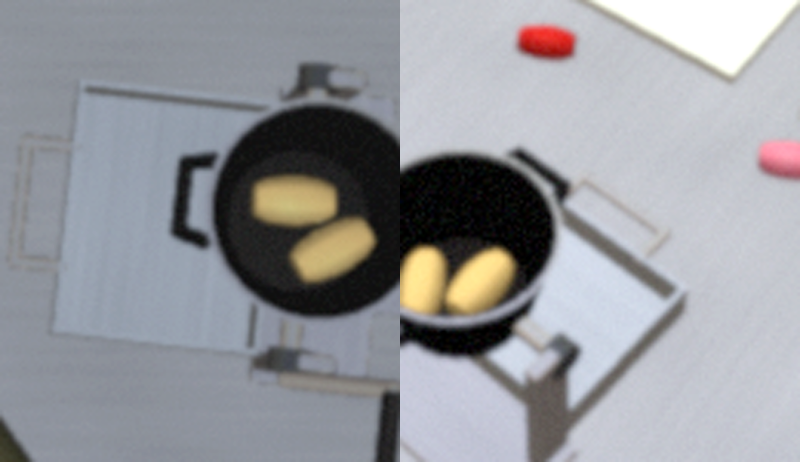

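The tin lines up with its predicted corners: top crop (80,80) against (80,81), and (53,332) against (53,334). I'll seat it square with one gentle, ungripped push on the middle of the handle bar.

```bash
python3 - <<'E'
from h import *
goal((*stand(.0,.27),.12,174),(*stand(.0,.27),.018,174),(*stand(.0,.235),.018,174))
E
```

```text
t 29.5 tcp [0.6385 0.2229 0.2561] [1.799e+02 1.000e-01 1.742e+02] F [ 0.7 -0.1 -0.6] w 0.0279
(np.float64(0.6262226850822664), np.float64(0.08052091174943382), 0.12, 174) travel [-0.2, -14.31, 13.59] dr [0.1, 0.1, 0.2]
(np.float64(0.6262226850822664), np.float64(0.08052091174943382), 0.018, 174) travel [-0.19, -14.32, 23.79] dr [0.1, 0.1, 0.2]
(np.float64(0.6225641888678985), np.float64(0.04571264541154421), 0.018, 174) travel [-0.17, -17.82, 23.79] dr [0.1, 0.1, 0.2]
```

Emit:
send_rows([
  {"travel": [-0.1,-3,3],"dr": [0,0,0],"claw": 0},
  {"travel": [-0.2,-6,6],"dr": [0,0,0],"claw": 0},
  {"travel": [-0.2,-9,9],"dr": [0,0,0],"claw": 0},
  {"travel": [-0.2,-11.5,12],"dr": [0,0,0],"claw": 0},
  {"travel": [-0.2,-13.3,15],"dr": [0,0,0],"claw": 0},
  {"travel": [-0.2,-13.3,18],"dr": [0,0,0],"claw": 0},
  {"travel": [-0.2,-13.3,21],"dr": [0,0,0],"claw": 0},
  {"travel": [-0.2,-13.3,23.5],"dr": [0,0,0],"claw": 0},
  {"travel": [-0.2,-13.3,23.5],"dr": [0,0,0],"claw": 0},
  {"travel": [-0.2,-14.5,23.5],"dr": [0,0,0],"claw": 0},
  {"travel": [-0.2,-15.5,23.5],"dr": [0,0,0],"claw": 0},
  {"travel": [-0.2,-15.5,23.5],"dr": [0,0,0],"claw": 0},
])

```text
time_s: 30.52
tool_pos: [0.6263, 0.0599, 0.0215]
tool_rot: [-179.8, 0.1, 173.7]
force: [0.1, -0.3, -0.1]
grip_width: 0.0006
```

Emit:
send_rows([
  {"travel": [0,-0.4,0],"dr": [0,0,0],"claw": 0},
  {"travel": [0,-0.8,0],"dr": [0,0,0],"claw": 0},
  {"travel": [0,-1.2,0],"dr": [0,0,0],"claw": 0},
  {"travel": [0,-1.2,0],"dr": [0,0,0],"claw": 0},
])

```text
time_s: 30.85
tool_pos: [0.624, 0.0514, 0.0205]
tool_rot: [-179.9, 0.0, 173.9]
force: [0.4, 0.1, 0.4]
grip_width: 0.0007
```

Emit:
send_rows([
  {"travel": [0,-0.3,0],"dr": [0,0,0],"claw": 0},
  {"travel": [0,-0.6,0],"dr": [0,0,0],"claw": 0},
  {"travel": [0,-0.8,0],"dr": [0,0,0],"claw": 0},
  {"travel": [0,-0.8,0],"dr": [0,0,0],"claw": 0},
])

```text
time_s: 31.18
tool_pos: [0.6227, 0.0441, 0.0199]
tool_rot: [-179.9, -0.0, 173.9]
force: [0.8, -0.2, 0.6]
grip_width: 0.0005
```

Emit:
send_rows([
  {"travel": [0,-0.2,0],"dr": [0,0,0],"claw": 0},
  {"travel": [0,-0.4,0],"dr": [0,0,0],"claw": 0},
  {"travel": [0,-0.6,0],"dr": [0,0,0],"claw": 0},
  {"travel": [0,-0.6,0],"dr": [0,0,0],"claw": 0},
])

```text
time_s: 31.52
tool_pos: [0.6223, 0.0397, 0.02]
tool_rot: [179.9, 0.0, 174.0]
force: [0.8, 2.6, -1.9]
grip_width: 0.0003
```

Emit:
send_rows([
  {"travel": [0,-0.2,0],"dr": [0,0,0],"claw": 0},
  {"travel": [0,-0.3,0],"dr": [0,0,0],"claw": 0},
  {"travel": [0,-0.4,0],"dr": [0,0,0],"claw": 0},
  {"travel": [0,-0.4,0],"dr": [0,0,0],"claw": 0},
])

```text
time_s: 31.85
tool_pos: [0.623, 0.0391, 0.0206]
tool_rot: [179.7, 0.2, 174.1]
force: [4.0, 7.9, -3.0]
grip_width: 0.0004
```

Emit:
send_rows([
  {"travel": [0,-0.2,0],"dr": [0,0,0],"claw": 0},
  {"travel": [0,-0.3,0],"dr": [0,0,0],"claw": 0},
  {"travel": [0,-0.3,0],"dr": [0,0,0],"claw": 0},
  {"travel": [0,0.8,0],"dr": [0,0,0],"claw": 0},
  {"travel": [0,2.5,0],"dr": [0,0,0],"claw": 0},
  {"travel": [0,4,-4],"dr": [0,0,0],"claw": 0},
  {"travel": [0,4,-8],"dr": [0,0,0],"claw": 4},
  {"travel": [0,4,-12],"dr": [0,0,0],"claw": 4},
  {"travel": [0,4,-16],"dr": [0,0,0],"claw": 4},
  {"travel": [0,4,-20],"dr": [0,0,0],"claw": 4},
  {"travel": [0,4,-24],"dr": [0,0,0],"claw": 4},
  {"travel": [0,4,-29],"dr": [0,0,0],"claw": 4},
])

```text
time_s: 32.85
tool_pos: [0.6252, 0.0739, 0.3035]
tool_rot: [-179.8, -0.0, 173.9]
force: [1.8, 0.1, -1.2]
grip_width: 0.0329
```

```bash
python3 - <<'E'
from h import *
im=env.read_camera("top")
# measured tin +y rim edge angle & crank grip
g=cv2.cvtColor(im,cv2.COLOR_BGR2GRAY);m=(g<45).astype(np.uint8)
for c in cv2.findContours(m,0,1)[0]:
    r=cv2.minAreaRect(c)
    if abs(r[0][0]-446)<12 and abs(r[0][1]-291)<12 and cv2.contourArea(c)>60:print("crank",r,plane("top",r[0],.2224).round(4))
print("model crank",stand(-.158,-.0676))
goal((.66,-.05,.36,174),(*stand(-.160,-.0676),.36,174),(*stand(-.160,-.0676),.197,174))
E
```

```text
crank ((445.6039733886719, 291.46038818359375), (5.6717119216918945, 27.463027954101562), 5.7105937004089355) [ 0.4365 -0.2343  0.2224]
model crank [ 0.43379942 -0.23871418]
t 32.9 tcp [0.6285 0.0751 0.3129] [180.    0.7 173.9] F [ 3.  -0.1  5.7] w 0.0353
(0.66, -0.05, 0.36, 174) travel [-4.53, -12.1, -4.66] dr [0.0, 0.7, -0.1]
(np.float64(0.43181037262418287), np.float64(-0.2385051260040707), 0.36, 174) travel [16.15, -33.28, -4.91] dr [0.0, 0.7, -0.1]
(np.float64(0.43181037262418287), np.float64(-0.2385051260040707), 0.197, 174) travel [16.34, -33.28, 11.39] dr [0.0, 0.7, -0.1]
```

Emit:
send_rows([
  {"travel": [0,0,-4.5],"dr": [0,0,0],"claw": 5},
  {"travel": [1.5,-3,-4.5],"dr": [0,0,0],"claw": 5},
  {"travel": [3.5,-6.5,-4.5],"dr": [0,0,0],"claw": 5},
  {"travel": [16.1,-33.1,-4.5],"dr": [0,0.5,0],"claw": 5},
  {"travel": [16.1,-33.1,-4.5],"dr": [0,0.5,0],"claw": 5},
  {"travel": [16.1,-33.1,-4.5],"dr": [0,0.5,0],"claw": 5},
  {"travel": [16.1,-33.1,-4.5],"dr": [0,0.5,0],"claw": 5},
  {"travel": [16.1,-33.1,-4.5],"dr": [0,0.5,0],"claw": 5},
  {"travel": [16.1,-33.1,-4.5],"dr": [0,0.5,0],"claw": 5},
  {"travel": [16.1,-33.1,-4.5],"dr": [0,0.5,0],"claw": 5},
  {"travel": [16.1,-33.1,-4.5],"dr": [0,0.5,0],"claw": 5},
  {"travel": [16.1,-33.1,-4.5],"dr": [0,0.5,0],"claw": 5},
])

```text
time_s: 33.9
tool_pos: [0.4285, -0.2408, 0.3465]
tool_rot: [-179.9, -0.6, 173.5]
force: [0.6, 0.3, -1.1]
grip_width: 0.0499
```

Emit:
send_rows([
  {"travel": [0,0,0],"dr": [0,0,0],"claw": 5},
  {"travel": [0,0,0],"dr": [0,0,0],"claw": 5},
  {"travel": [0,0,0],"dr": [0,0,0],"claw": 5},
])

```text
time_s: 34.15
tool_pos: [0.4319, -0.2356, 0.3469]
tool_rot: [-180.0, -0.5, 174.2]
force: [0.1, -0.3, 0.4]
grip_width: 0.0501
```

```bash
python3 - <<'E'
from h import *
goal((.433,-.237,.195,174)); print(np.round(env.get_obs()["qpos"],1))
E
```

```text
t 34.1 tcp [ 0.4319 -0.2356  0.3469] [-180.    -0.5  174.2] F [ 0.1 -0.3  0.4] w 0.0501
(0.433, -0.237, 0.195, 174) travel [-0.25, -0.12, 15.19] dr [-0.0, -0.5, 0.2]
[ 66.   -1.4 -39.4  91.2  -0.7  90.3 110.7]
```

Emit:
send_rows([
  {"travel": [-0.1,-0.1,3],"dr": [0,-0.5,0],"claw": 5},
  {"travel": [-0.1,-0.1,6],"dr": [0,-0.5,0],"claw": 5},
  {"travel": [-0.1,-0.1,9],"dr": [0,-0.5,0],"claw": 5},
  {"travel": [-0.2,-0.1,12],"dr": [0,-0.5,0],"claw": 5},
  {"travel": [-0.2,-0.1,14],"dr": [0,-0.5,0],"claw": 5},
  {"travel": [-0.2,-0.1,15.2],"dr": [0,-0.5,0],"claw": 5},
  {"travel": [-0.2,-0.1,15.2],"dr": [0,-0.5,0],"claw": 5},
  {"travel": [-0.2,-0.1,15.2],"dr": [0,-0.5,0],"claw": 2.4},
  {"travel": [-0.2,-0.1,15.2],"dr": [0,-0.5,0],"claw": 2.4},
  {"travel": [-0.2,-0.1,15.2],"dr": [0,-0.5,0],"claw": 2.4},
  {"travel": [-0.2,-0.1,15.2],"dr": [0,-0.5,0],"claw": 2.4},
], grip_force=10)

```text
time_s: 35.07
tool_pos: [0.4324, -0.2389, 0.1962]
tool_rot: [-179.9, 0.1, 174.0]
force: [0.8, 0.3, 0.2]
grip_width: 0.0315
```

Emit:
send_rows([
  {"travel": [0,0,0],"dr": [0,0,0],"claw": 1},
  {"travel": [0,0,0],"dr": [0,0,0],"claw": 1},
  {"travel": [0,0,0],"dr": [0,0,0],"claw": 1},
  {"travel": [0,0,0],"dr": [0,0,0],"claw": 1},
  {"travel": [0,0,0],"dr": [0,0,0],"claw": 1},
], grip_force=10)

```text
time_s: 35.48
tool_pos: [0.4323, -0.2358, 0.1955]
tool_rot: [179.8, -0.0, 174.0]
force: [-0.2, 6.0, 4.1]
grip_width: 0.0157
```

```bash
python3 - <<'E'
from h import *
goal((.433,-.237,.195,174))
E
```

```text
t 35.5 tcp [ 0.4323 -0.2358  0.1955] [179.8  -0.  174. ] F [-0.2  6.   4.1] w 0.0157
(0.433, -0.237, 0.195, 174) travel [-0.08, -0.11, 0.05] dr [0.2, -0.0, 0.0]
```

The crank is gripped, reading 15.7 mm on the 16 mm bar. I'll turn it along its 90 mm arc.

Emit:
send_rows([
  {"travel": [0,0.7,-0.5],"dr": [0,0,0],"claw": 1},
  {"travel": [0,1.2,-0.95],"dr": [0,0,0],"claw": 1},
  {"travel": [0,1.75,-1.35],"dr": [0,0,0],"claw": 1},
  {"travel": [0,2.3,-1.75],"dr": [0,0,0],"claw": 1},
  {"travel": [0,2.9,-2.05],"dr": [0,0,0],"claw": 1},
  {"travel": [0,3.5,-2.35],"dr": [0,0,0],"claw": 1},
  {"travel": [0,4.15,-2.6],"dr": [0,0,0],"claw": 1},
  {"travel": [0,4.8,-2.8],"dr": [0,0,0],"claw": 1},
  {"travel": [0,5.5,-2.9],"dr": [0,0,0],"claw": 1},
  {"travel": [0,6.1,-3],"dr": [0,0,0],"claw": 1},
  {"travel": [0,6.8,-3.05],"dr": [0,0,0],"claw": 1},
  {"travel": [0,7.45,-3.05],"dr": [0,0,0],"claw": 1},
], grip_force=25)

```text
time_s: 36.48
tool_pos: [0.4401, -0.1713, 0.229]
tool_rot: [-179.3, 0.3, 173.7]
force: [-1.5, -11.2, 8.8]
grip_width: 0.015
```

```bash
cat >> h.py <<'E'
GR=np.array([.4323,-.2358,.1955])
def crank():
    """tilt implied by the tool position, from grasp point GR at q=0"""
    p=np.array(env.get_obs()["tool_pos"])-GR;a=np.radians(SY)
    y=-np.sin(a)*p[0]+np.cos(a)*p[1]-.09*np.sin(.85);z=p[2]+.09*np.cos(.85)
    print("q",round(np.arctan2(y,z)+.85,3),"r",round(np.hypot(y,z),4),"y",round(y,4),"z",round(z,4))
E
python3 - <<'E'
from h import *
goal();crank()
E
```

```text
t 36.5 tcp [ 0.4401 -0.1713  0.229 ] [-179.3    0.3  173.7] F [ -1.5 -11.2   8.8] w 0.015
q 0.821 r 0.0929 y -0.0027 z 0.0929
```

Emit:
send_rows([
  {"travel": [0,0.65,0.05],"dr": [0,0,0],"claw": 1},
  {"travel": [0,1.35,0.2],"dr": [0,0,0],"claw": 1},
  {"travel": [0,2,0.35],"dr": [0,0,0],"claw": 1},
  {"travel": [0,2.65,0.55],"dr": [0,0,0],"claw": 1},
  {"travel": [0,3.25,0.8],"dr": [0,0,0],"claw": 1},
  {"travel": [0,3.85,1.1],"dr": [0,0,0],"claw": 1},
  {"travel": [0,4.45,1.45],"dr": [0,0,0],"claw": 1},
  {"travel": [0,5,1.85],"dr": [0,0,0],"claw": 1},
  {"travel": [0,5.5,2.25],"dr": [0,0,0],"claw": 1},
  {"travel": [0,6,2.7],"dr": [0,0,0],"claw": 1},
  {"travel": [0,6,2.7],"dr": [0,0,0],"claw": 1},
])

```text
time_s: 37.4
tool_pos: [0.4473, -0.1083, 0.1995]
tool_rot: [-179.6, 0.3, 173.9]
force: [4.6, -6.0, -2.2]
grip_width: 0.0149
```

```bash
python3 - <<'E'
from h import *
goal();crank()
E
```

```text
t 37.4 tcp [ 0.4473 -0.1083  0.1995] [-179.6    0.3  173.9] F [ 4.6 -6.  -2.2] w 0.0149
q 1.614 r 0.0878 y 0.0607 z 0.0634
```

Emit:
send_rows([
  {"travel": [0,0.45,0.5],"dr": [0,0,0],"claw": 1},
  {"travel": [0,0.85,1],"dr": [0,0,0],"claw": 1},
  {"travel": [0,1.2,1.6],"dr": [0,0,0],"claw": 1},
  {"travel": [0,1.55,2.2],"dr": [0,0,0],"claw": 1},
  {"travel": [0,1.85,2.8],"dr": [0,0,0],"claw": 1},
  {"travel": [0,2.1,3.4],"dr": [0,0,0],"claw": 1},
  {"travel": [0,2.25,4.1],"dr": [0,0,0],"claw": 1},
  {"travel": [0,2.4,4.7],"dr": [0,0,0],"claw": 1},
  {"travel": [0,2.5,5.2],"dr": [0,0,0],"claw": 1},
  {"travel": [0,2.5,5.6],"dr": [0,0,0],"claw": 1},
  {"travel": [0,2.5,5.8],"dr": [0,0,0],"claw": 1},
  {"travel": [0,2.5,5.8],"dr": [0,0,0],"claw": 1},
])

```text
time_s: 38.4
tool_pos: [0.4505, -0.0803, 0.142]
tool_rot: [-179.9, 0.3, 173.9]
force: [2.8, 0.1, 3.3]
grip_width: 0.0139
```

```bash
python3 - <<'E'
from h import *
goal();crank()
im=env.read_camera("top");s=env.read_camera("scene")
for r,a in potatoes(im)[:3]: print("top",np.round(r[0]),a)
K=lambda im,x0,y0:cv2.convertScaleAbs(cv2.resize(im[y0:y0+150,x0:x0+130],(520,600),interpolation=cv2.INTER_CUBIC),alpha=1.5)
cv2.imwrite("pics/s9.png",cv2.resize(np.hstack([K(im,320,150),K(s,260,220)]),(800,462)))
E
```

```text
t 38.4 tcp [ 0.4505 -0.0803  0.142 ] [-179.9    0.3  173.9] F [2.8 0.1 3.3] w 0.0139
q 2.355 r 0.0891 y 0.0889 z 0.0059
top [363. 225.] 224.5
top [606. 152.] 3513.5
```

View pics/s9.png

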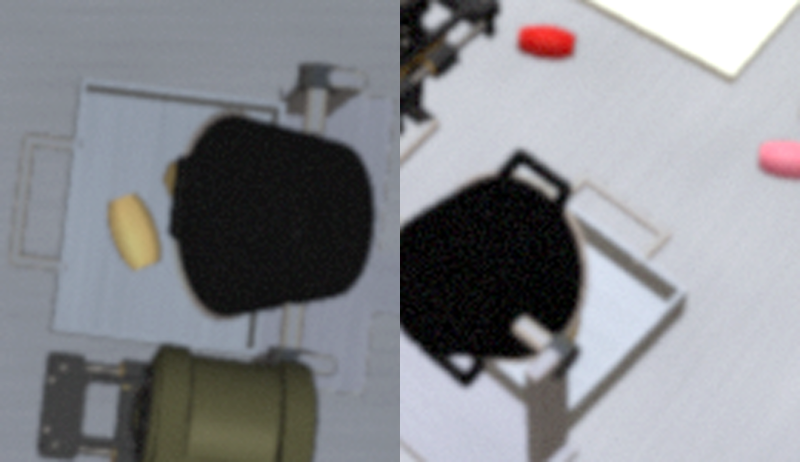

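The pot is at its stop (q ≈ 2.35). One potato lies in the tin at crop (134,232) and the other peeks out from under the pot's rim at (172,178). I'll wait a moment, then crank back.

Emit:
send_rows([
  {"travel": [0,0,0],"dr": [0,0,0],"claw": 1},
  {"travel": [0,0,0],"dr": [0,0,0],"claw": 1},
  {"travel": [0,0,0],"dr": [0,0,0],"claw": 1},
  {"travel": [0,0,0],"dr": [0,0,0],"claw": 1},
  {"travel": [0,0,-0.5],"dr": [0,0,0],"claw": 1},
  {"travel": [0,-0.1,-1.1],"dr": [0,0,0],"claw": 1},
  {"travel": [0,-0.25,-1.8],"dr": [0,0,0],"claw": 1},
  {"travel": [0,-0.4,-2.4],"dr": [0,0,0],"claw": 1},
  {"travel": [0,-0.95,-3.6],"dr": [0,0,0],"claw": 1},
  {"travel": [0,-1.65,-4.75],"dr": [0,0,0],"claw": 1},
  {"travel": [0,-2.5,-5.8],"dr": [0,0,0],"claw": 1},
  {"travel": [0,-2.5,-5.8],"dr": [0,0,0],"claw": 1},
])

```text
time_s: 39.5
tool_pos: [0.4451, -0.1086, 0.1976]
tool_rot: [-179.8, 0.0, 173.7]
force: [3.4, -8.2, -4.6]
grip_width: 0.0147
```

```bash
python3 - <<'E'
from h import *
goal();crank()
E
```

```text
t 39.5 tcp [ 0.4451 -0.1086  0.1976] [-179.8    0.   173.7] F [ 3.4 -8.2 -4.6] w 0.0147
q 1.625 r 0.0861 y 0.0603 z 0.0615
```

Emit:
send_rows([
  {"travel": [0,-0.5,-0.45],"dr": [0,0,0],"claw": 1},
  {"travel": [0,-1,-0.9],"dr": [0,0,0],"claw": 1},
  {"travel": [0,-2.15,-1.65],"dr": [0,0,0],"claw": 1},
  {"travel": [0,-3.35,-2.2],"dr": [0,0,0],"claw": 1},
  {"travel": [0,-4.65,-2.55],"dr": [0,0,0],"claw": 1},
  {"travel": [0,-6,-2.7],"dr": [0,0,0],"claw": 1},
  {"travel": [0,-7.35,-2.7],"dr": [0,0,0],"claw": 1},
  {"travel": [0,-8.7,-2.45],"dr": [0,0,0],"claw": 1},
  {"travel": [0,-9.95,-2],"dr": [0,0,0],"claw": 1},
  {"travel": [0,-9.95,-2],"dr": [0,0,0],"claw": 1},
])

```text
time_s: 40.33
tool_pos: [0.4345, -0.2021, 0.2174]
tool_rot: [179.7, -0.2, 173.9]
force: [0.4, 2.2, -0.5]
grip_width: 0.0152
```

```bash
python3 - <<'E'
from h import *
goal();crank()
E
```

```text
t 40.3 tcp [ 0.4345 -0.2021  0.2174] [179.7  -0.2 173.9] F [ 0.4  2.2 -0.5] w 0.0152
q 0.455 r 0.0881 y -0.0339 z 0.0813
```

Emit:
send_rows([
  {"travel": [0,-0.6,0.3],"dr": [0,0,0],"claw": 1},
  {"travel": [0,-1.2,0.6],"dr": [0,0,0],"claw": 1},
  {"travel": [0,-1.75,1],"dr": [0,0,0],"claw": 1},
  {"travel": [0,-2.3,1.4],"dr": [0,0,0],"claw": 1},
  {"travel": [0,-2.8,1.9],"dr": [0,0,0],"claw": 1},
  {"travel": [0,-3.25,2.35],"dr": [0,0,0],"claw": 1},
  {"travel": [0,-3.6,2.7],"dr": [0,0,0],"claw": 1},
  {"travel": [0,-3.6,2.7],"dr": [0,0,0],"claw": 1},
  {"travel": [0,-3.6,2.7],"dr": [0,0,0],"claw": 1},
])

```text
time_s: 41.08
tool_pos: [0.4306, -0.2355, 0.19]
tool_rot: [179.7, -0.2, 174.1]
force: [0.5, 6.9, -0.6]
grip_width: 0.0149
```

```bash
python3 - <<'E'
from h import *
goal();crank()
E
```

```text
t 41.1 tcp [ 0.4306 -0.2355  0.19  ] [179.7  -0.2 174.1] F [ 0.5  6.9 -0.6] w 0.0149
q -0.047 r 0.0864 y -0.0675 z 0.0539
```

Emit:
send_rows([
  {"travel": [0,-0.3,0.1],"dr": [0,0,0],"claw": 1},
  {"travel": [0,-0.6,0.1],"dr": [0,0,0],"claw": 1},
  {"travel": [0,-0.6,0.1],"dr": [0,0,0],"claw": 1},
  {"travel": [0,-0.6,0.1],"dr": [0,0,0],"claw": 1},
])

```text
time_s: 41.42
tool_pos: [0.4306, -0.2355, 0.1899]
tool_rot: [179.2, -0.4, 174.3]
force: [-3.4, 20.0, 10.3]
grip_width: 0.0143
```

```bash
python3 - <<'E'
from h import *
goal();crank()
E
```

```text
t 41.4 tcp [ 0.4306 -0.2355  0.1899] [179.2  -0.4 174.3] F [-3.4 20.  10.3] w 0.0143
q -0.048 r 0.0863 y -0.0675 z 0.0538
```

The pot is against its stop: force rose to 20 N with no movement. I'll unload, release and lift away.

Emit:
send_rows([
  {"travel": [0,0.4,-0.1],"dr": [0,0,0],"claw": 1},
  {"travel": [0,0.65,-0.15],"dr": [0,0,0],"claw": 1},
  {"travel": [0,0.65,-0.15],"dr": [0,0,0],"claw": 5},
  {"travel": [0,0.65,-0.15],"dr": [0,0,0],"claw": 5},
  {"travel": [0,0.65,-0.15],"dr": [0,0,0],"claw": 5},
  {"travel": [0,0.65,-0.15],"dr": [0,0,0],"claw": 5},
  {"travel": [0,0.65,-0.15],"dr": [0,0,0],"claw": 5},
  {"travel": [0,0.65,-3],"dr": [0,0,0],"claw": 5},
  {"travel": [0,0.65,-7],"dr": [0,0,0],"claw": 5},
  {"travel": [0,0.65,-11],"dr": [0,0,0],"claw": 5},
  {"travel": [0,0.65,-15],"dr": [0,0,0],"claw": 5},
  {"travel": [0,0.65,-18],"dr": [0,0,0],"claw": 5},
])

```text
time_s: 42.42
tool_pos: [0.4318, -0.2399, 0.3744]
tool_rot: [-179.8, 0.2, 173.9]
force: [0.3, -1.0, -0.2]
grip_width: 0.0496
```

Emit:
send_rows([
  {"travel": [4,-4,0],"dr": [0,0,0],"claw": 5},
  {"travel": [4,-8,0],"dr": [0,0,0],"claw": 5},
  {"travel": [4,-12,0],"dr": [0,0,0],"claw": 5},
  {"travel": [4,-16,0],"dr": [0,0,0],"claw": 5},
  {"travel": [4,-20,0],"dr": [0,0,0],"claw": 5},
  {"travel": [4,-24,0],"dr": [0,0,0],"claw": 5},
  {"travel": [4,-24,0],"dr": [0,0,0],"claw": 5},
  {"travel": [4,-24,0],"dr": [0,0,0],"claw": 5},
  {"travel": [4,-24,0],"dr": [0,0,0],"claw": 5},
])

```text
time_s: 43.17
tool_pos: [0.3664, -0.4734, 0.3702]
tool_rot: [180.0, 0.0, 173.9]
force: [0.2, 1.4, 0.1]
grip_width: 0.05
```

```bash
python3 - <<'E'
from h import *
goal()
im=env.read_camera("top");s=env.read_camera("scene")
for r,a in potatoes(im)[:4]: print("top",np.round(r[0]),a,plane("top",r[0],.025).round(3))
g=cv2.cvtColor(im,cv2.COLOR_BGR2GRAY);m=(g<45).astype(np.uint8)
for c in cv2.findContours(m,0,1)[0]:
    r=cv2.minAreaRect(c)
    if abs(r[0][0]-446)<15 and abs(r[0][1]-291)<15 and cv2.contourArea(c)>40:print("crank",r)
    if abs(r[0][0]-382)<15 and abs(r[0][1]-214)<15 and cv2.contourArea(c)>40:print("pot handle",r)
K=lambda im,x0,y0:cv2.convertScaleAbs(cv2.resize(im[y0:y0+240,x0:x0+210],(520,600),interpolation=cv2.INTER_CUBIC),alpha=1.5)
cv2.imwrite("pics/s10.png",cv2.resize(np.hstack([K(im,285,130),K(s,240,180)]),(800,462)))
E
```

```text
t 43.2 tcp [ 0.3664 -0.4734  0.3702] [180.    0.  173.9] F [0.2 1.4 0.1] w 0.05
top [363. 225.] 223.5 [ 0.599 -0.068  0.025]
top [606. 151.] 3492.0 [ 0.793 -0.696  0.025]
crank ((445.5891418457031, 291.1089172363281), (5.771215438842773, 28.159555435180664), 5.710592269897461)
pot handle ((382.2640075683594, 214.1862335205078), (11.487048149108887, 29.290124893188477), 4.236394882202148)
```

View pics/s10.png

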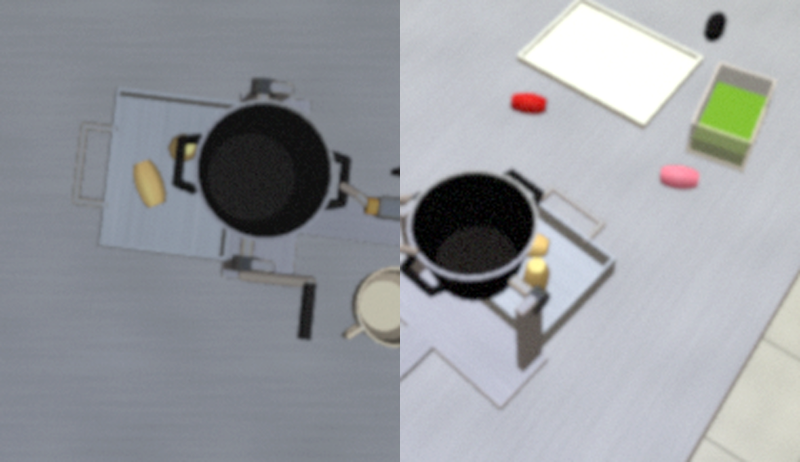

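Both potatoes are in the tin at top crop (149,183) and (183,148), and the scene view confirms it. The pot is empty, and the crank is back at its original pixels. I'll check the cup, the tub and the tin's position once more before handing in.

```bash
python3 - <<'E'
from h import *
im=env.read_camera("top");a=cv2.imread("pics/top0.png")
for n,(x,y,w,h) in dict(cup=(462,262,60,55),tub=(170,140,80,60),trigger=(485,212,50,16)).items():
    (dx,dy),r=cv2.phaseCorrelate(*[np.float64(cv2.cvtColor(i[y:y+h,x:x+w],6)) for i in(a,im)]);print(n,"shift px",round(dx,2),round(dy,2),round(r,2))
# tin +y rim: strongest gradient along rows, edge at left side
g=cv2.GaussianBlur(cv2.cvtColor(im,6),(3,3),0).astype(float)
P=[]
for e in np.linspace(-.09,.09,13):
    if abs(abs(e)-.045)<.012: continue
    u=proj("top",(*stand(e,.176),.042));r=int(round(u[1]));x0=int(u[0])-5
    d=np.abs(np.diff(g[r,x0:x0+11]));k=(d**2*np.arange(10)).sum()/(d**2).sum()+.5;P.append(plane("top",(x0+k,r),.042)[:2])
P=np.array(P);f=np.polyfit(P[:,0],P[:,1],1);th=np.degrees(np.arctan(f[0]))
al=np.radians(SY);m=P.mean(0)-SO;print("tin edge yaw",round(th,2),"stand y mm",round(1000*(-np.sin(al)*m[0]+np.cos(al)*m[1]),1),"(model 176)")
E
```

```text
cup shift px -0.03 -0.01 0.88
tub shift px 0.06 0.1 0.99
trigger shift px -0.19 0.14 0.97
tin edge yaw -6.49 stand y mm 176.6 (model 176)
```

```bash
python3 -c "
from cell import env
print(env.get_obs()['time_s']);print(env.sign_off())"
```

```text
43.3167
the job is handed in; nothing more can be done
None
```

I handed the job in at 43.3 s of robot time, with every step done in the order asked. No verdict was reported.

- **Potatoes:** Only two were there, both on the white tray, and I put both in the pot. After tipping, the top and scene pictures show both in the tin and the pot empty. None strayed.
- **Blow gun:** I held the trigger at the pressure point for about 1.7 s; the opening read 49.8 mm against 49 mm nominal and did not change between 6.5 and 8 N. I then held it at the full stop for just over 2 s (40.2 to 40.8 mm against 40 mm) and let go. The last picture shows the trigger back at rest.
- **Tin:** I slid it by its handle against the base edge, then gave the handle a light push to square it up. Its outer (handle-side) edge measured 176.6 mm from the stand's origin (176 mm expected), at a yaw of -6.5°. I had measured the stand's yaw as -6 to -6.7°.
- **Pot:** I cranked it to its far stop at about 2.35 rad, then back until the force rose to 20 N with no movement. The crank is at its starting pixel position.
- **Soup cup and herb tub:** Neither moved; their image shift was 0.1 pixel or less.

One disagreement: the crank handle sat about 3 to 4 mm from where my stand measurement put it. The tin's centring along the edge is known only to about 3 mm. I saw no grip slip.

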